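# Pack the model coach into its storage sleeve

## Robot

A 6-joint arm with a two-finger parallel gripper is mounted at the origin on the work surface. World frame = base frame: x ahead of the robot, y to its left, z up, the work surface at z = 0. Lengths are in m, angles in rad, forces in N, time in s.
With the tool pointing down it reaches from about 0.275 to 0.75 m from the base axis. Payload 10.2 kg.
Tool frame: the origin (TCP) lies between the finger pads; the fingertips stand 22 mm ahead of it and the grasp point (between the pads) lies 3 mm ahead of it; z points along the fingers, y is the direction in which the jaws open and shut (so a half turn about z gives the same grasp; the last joint's range is limited). The gripper opens to 88 mm and grips with 3 to 60 N. Pads are 18 mm wide; open, the fingers measure 123 mm over their backs; the gripper's body (75 mm by 187 mm) begins 45 mm behind the grasp point.
Start: joints at [1.115, 0.313, 1.498, -0, 1.331, -0.223], TCP at [0.121, 0.511, 0.261] pointing down, gripper open.
Joint ranges: [-2.94, 2.94], [-0.97, 2.17], [0.19, 2.56], [-1.23, 4.37], [0.02, 3.11], [-2.88, 2.88]. Speed limits (rad/s): [2.39, 2.39, 3.01, 3.14, 3.14, 3.14].

## Interface

Orientations are given as a unit quaternion [x, y, z, w].
In Python, from station import manip gives the robot as it stands. The module is installed in compiled form; this text tells all that it offers.
- The arm moves only by the shell command python3 -m inch 'ROWS' [FORCE]. ROWS is JSON, a list that holds one entry, the list of rows, each a list of 7 numbers: the turn, a rotation vector about the tool's x, y, z in rad, then the shift along the tool's x, y, z in cm, then the opening, from 0 (shut) to 1 (fully open). In form: [[[rx, ry, rz, dx, dy, dz, claw], ...]]. A call has 1 to 20 rows; each row shifts and turns the commanded pose from where the row before left it, along the tool's axes as they then stand; what a row does not reach is not made up. A row lasts 1/10 s, in which the tool goes at most 50 mm and 8.59 degrees, less where a joint would pass 70% of its speed; a pose out of reach is approached as far as the arm can. A call with a gripper value outside its range is refused whole. The fingers move at their own pace and stop on an object; FORCE is the grip in N (left out, the last holds). Time passes only in rows, so rows that do not move let the fingers close. It gives the time, the measured TCP pose, the force and the opening at its end, in the units of the state.
- manip.get_obs(): the state, without advancing time (a new reading comes with each control period).
- manip.get_image(name): name is "scene" or "top"; returns a dict with "img" (384x512x3 uint8, red, green, blue), "camera_matrix" (3x3 intrinsics, pixels), "D" ([k1, k2, p1, p2, k3] as OpenCV has them; the pictures are not rectified), "rvec" (rotation vector, rad) and "tvec" (3), from world to camera coordinates, as OpenCV has them. Camera axes: x right, y down, z forward; pixel columns grow to the right and rows downward; lengths in m; the calibration is good to about 2 mm. A picture is of the moment at which its call begins. There is no depth.
- manip.close_job(): hands the job in, once; it reports no verdict.
The state is a dict: "time": time; "joint_pos": joint angles; "qd": joint speeds; "effort": joint torques, N m; "tool_pos": TCP position; "tool_rot": TCP orientation; "force": force on the tool from outside, world axes, zero at the start; "moment": the same for the moment, N m; "gripper_width": opening from 0.0 (shut) to 1.0 (fully open).
Only numpy, scipy, OpenCV 4.12 (cv2) and the standard library are available. Lean on these libraries where they do the work, as an engineer would, in place of code of your own. Each camera call takes 0.05 s, during which the arm holds its last target.

## Task

Pack the longer of the two model railway vehicles, the coach with windows: set it down on its wheels in the fitted pocket of the grey tray, without dropping it, then slide the loaded tray into the black storage sleeve until it is fully home, its end flush with the mouth. Do not shift the short wagon or knock over the bottle or jar.

Things in the scene. Friction and masses are not known exactly. Their poses are not given: they have to be found in the camera images.
- coach: Model railway coach, plain box-shaped black plastic body with a grey roof and a row of 5 windows on each side: 140 long (x) x 34 wide (y) x 40 high, 0.1 to 0.2 kg; both ends alike, either way round is right. Stands loose on the table on its wheels. Origin: centre of the underside; z up.
- wagon: Short goods wagon in the same plastics, 85 long (x) x 34 wide (y) x 40 high, no windows, a grey door panel on each side. Not to be shifted (30 mm at most). Origin: centre of the underside. It and the coach may stand in either of two places.
- tray: Grey rigid plastic packing tray, a loose block 176 long (x) x 57 wide (y) x 22 high, about 0.22 kg, lying flat on the table. In the middle of its top a rectangular pocket 144 (x) x 38 (y), 16 deep (pocket floor 6 above the underside), so a seated coach stands 24 out of the tray. Both ends alike; either end may go in first. Origin: centre of the underside.
- sleeve: Black storage sleeve fixed to the table, outside 181 long (x) x 77 wide (y) x 58 high, with a 24 wide sight slot along its top. Open only at its +x end (towards the robot's left, the tray's side). Inside 178 deep, 61 wide, 52 high over a 3 mm floor; in the 8 mm at the mouth the walls widen to 69 and the floor slopes down to 1. Origin: centre of the underside; +x points out of the mouth.
- sleeve_mouth (a point): Centre of the sleeve's mouth, in the plane of its open end, at the height of the inner floor (3 mm above the table); axes as the sleeve's, x pointing out. The tray is home when its centre lies 88 to 90 mm behind this point.
- bottle: Small bottle with white cap, 40 diameter x 75 high, standing near the back of the table. Origin: centre of the underside.
- jar: Small paint jar with black lid, 42 diameter x 50 high, standing near the back of the table. Origin: centre of the underside.

How it is judged:
On the way, in this order (a step that is already met when the one before it is completed fails the run):
1. the coach sits on its wheels in the tray's pocket, let go, with the tray still outside the sleeve (x of coach in the frame of tray between -0.006 and 0.006 m and y of coach in the frame of tray between -0.006 and 0.006 m and z of coach in the frame of tray between 0.003 and 0.009 m and angle between the x axis of coach and the x axis of tray, either way round below 0.1 rad and angle between the z axis of coach and the z axis of tray, either way round below 0.1 rad and angle between coach's own z axis and vertical below 0.3 rad and contact force between coach and the fingers below 0.3 N and x of tray in the frame of sleeve_mouth above 0.07 m), for 0.2 s.
2. the tray, with the coach in it, is fully home in the sleeve (x of coach in the frame of tray between -0.006 and 0.006 m and y of coach in the frame of tray between -0.006 and 0.006 m and z of coach in the frame of tray between 0.003 and 0.009 m and angle between the x axis of coach and the x axis of tray, either way round below 0.1 rad and angle between the z axis of coach and the z axis of tray, either way round below 0.1 rad and angle between coach's own z axis and vertical below 0.3 rad and x of tray in the frame of sleeve_mouth between -0.095 and -0.085 m and y of tray in the frame of sleeve_mouth between -0.006 and 0.006 m and z of tray in the frame of sleeve_mouth between -0.004 and 0.006 m and angle between the x axis of tray and the x axis of sleeve, either way round below 0.06 rad and angle between tray's own z axis and vertical below 0.06 rad), for 0.2 s.
At the end, for the whole second after the job is handed in: The coach sits upright in the tray's pocket (centred within 6 mm, its underside 3 to 9 mm above the tray's, square within 0.1 rad), and the tray is in the sleeve lying on its floor, its outer end no more than 3 mm out of the mouth, in line within 0.06 rad; both at rest (all of step 2 and linear speed of each of tray, coach below 0.02 m/s); the robot touches nothing.
It fails at once if the coach is dropped: in free fall more than 40 mm above the table (contact force between coach and anything else below 0.005 N and height (world z) of coach above 0.04 m).
It fails at once if the short wagon is shifted by more than 30 mm (distance of wagon from where it was at the start of the episode above 0.03 m).
It fails at once if the bottle is knocked over (angle between bottle's own z axis and vertical above 0.6 rad).
It fails at once if the jar is knocked over (angle between jar's own z axis and vertical above 0.6 rad).
It also fails if it takes over 72 s, if anything falls off the work surface, if the arm or the gripper's body presses on something with over 40 N, if the wrist force passes 120 N, or if a joint passes its speed limit or range.

## Working session

There is one attempt and no reset: what is moved stays moved. The work goes in short steps, Python scripts to look and compute and a shell command to move; the robot and the scene stay as the last step left them, time stands still between calls to the robot, and variables do not carry over. Pictures are saved under pics/ and viewed, and the job is handed in when it is done.

```bash
mkdir -p pics
cat > h.py <<'E'
import numpy as np, cv2
from station import manip
def grab(n,f=None):
    d=manip.get_image(n)
    if f: cv2.imwrite('pics/'+f,d['img'][:,:,::-1])
    return d
def ray(d,uv):
    K=np.array(d['camera_matrix'],float);D=np.array(d['D'],float)
    p=cv2.undistortPoints(np.array(uv,float).reshape(-1,1,2),K,D).reshape(-1,2)
    R=cv2.Rodrigues(np.array(d['rvec'],float))[0];t=np.array(d['tvec'],float).ravel()
    return -R.T@t, np.c_[p,np.ones(len(p))]@R
def onz(d,uv,z):
    c,v=ray(d,uv); return c+v*((z-c[2])/v[:,2])[:,None]
def tri(d1,u1,d2,u2):
    out=[]
    c1,V1=ray(d1,u1);c2,V2=ray(d2,u2)
    for a,b in zip(V1,V2):
        s=np.linalg.lstsq(np.c_[a,-b],c2-c1,rcond=None)[0]
        p,q=c1+s[0]*a,c2+s[1]*b
        out.append(np.r_[(p+q)/2,np.linalg.norm(p-q)])
    return np.array(out)
E
python3 - <<'E'
from h import *
for n in('scene','top'):
    d=grab(n,n+'0.png'); print(n,ray(d,[[256,192]]))
print(manip.get_obs())
E
```

```text
scene (array([ 1.18140282, -0.05404941,  0.6506757 ]), array([[-0.6567193,  0.1358539, -0.7419179]]))
top (array([0.47436014, 0.0542687 , 1.00211473]), array([[ 0.16284101, -0.00167967, -0.9866985 ]]))
{'time': 0.1, 'joint_pos': array([ 1.11461607e+00,  3.13389372e-01,  1.49830773e+00, -1.47800515e-05,
        1.33099551e+00, -2.23382917e-01]), 'qd': array([-0.00013323, -0.0003617 , -0.00091462, -0.00098814,  0.00037111,
       -0.00036626]), 'effort': array([ 2.80709937e-03, -4.02811968e+01, -2.52644992e+01,  6.95478427e-02,
        3.41581309e-02, -3.70628925e-05]), 'tool_pos': array([0.12104368, 0.51067285, 0.26024077]), 'tool_rot': array([ 1.16134243e-01,  9.93233374e-01, -5.20928302e-04, -1.76530705e-04]), 'force': array([ 0.31863321,  0.42933955, -0.33963974]), 'moment': array([-0.00864534, -0.0118291 ,  0.07407008]), 'gripper_width': 0.9974894503260217}
```

View pics/scene0.png

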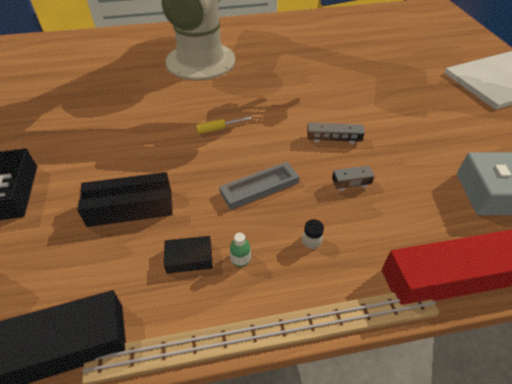

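View pics/top0.png

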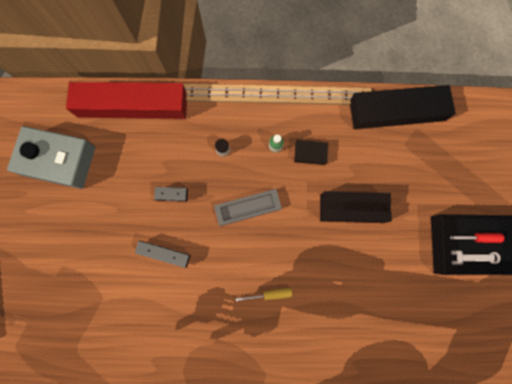

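The scene picture shows the coach at about (335,132), the wagon (353,178), the tray (260,186) and the sleeve (126,199). In the top picture they are at (162,254), (171,194), (248,207) and (355,207), with the mouth on the left. I'll take closer crops to find the edges.

Run:
```python
from h import *
t=cv2.imread('pics/top0.png');s=cv2.imread('pics/scene0.png')
a=cv2.resize(t[170:280,130:400],None,fx=2.9,fy=2.9,interpolation=cv2.INTER_CUBIC)
b=cv2.resize(s[115:230,75:385],None,fx=2.5,fy=2.5,interpolation=cv2.INTER_CUBIC)
b=cv2.resize(b,(783,290)); a=cv2.resize(a,(783,310))
cv2.imwrite('pics/crop0.png',np.vstack([a,b]))
for p in [(248,215),(248,205),(162,254),(171,194),(325,207),(355,200)]: print(p,t[p[1],p[0]])
```

```text
(248, 215) [ 98 108 113]
(248, 205) [106 113 123]
(162, 254) [108 116 123]
(171, 194) [104 115 121]
(325, 207) [24 28 37]
(355, 200) [21 24 36]
```

View pics/crop0.png

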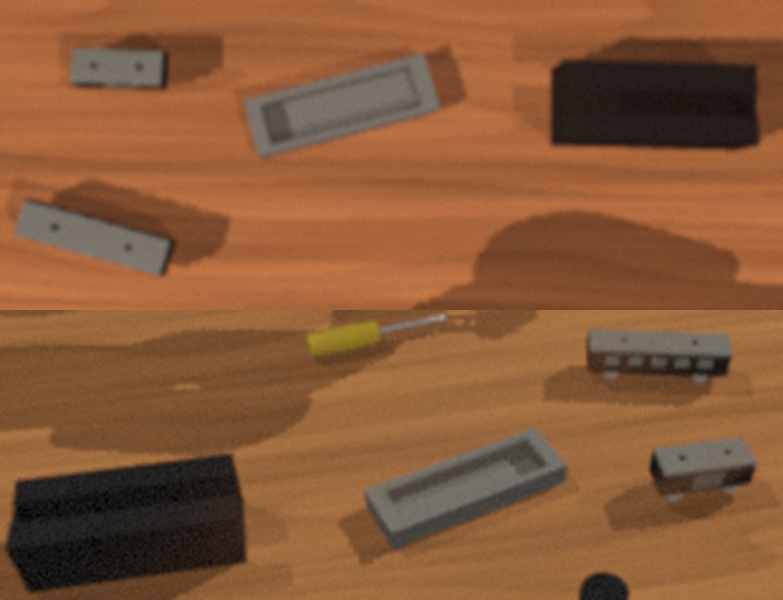

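```bash
cat >> h.py <<'E'
def sat(im):
    i=im.astype(int); return i.max(2)-i.min(2), i.max(2)
def blobs(im,kind,amin=80):
    s,v=sat(im)
    m=((s<38)&(v>75)&(v<190)) if kind=='grey' else (v<62)
    m=m.astype(np.uint8)
    cs,_=cv2.findContours(m,cv2.RETR_EXTERNAL,cv2.CHAIN_APPROX_NONE)
    return [c for c in cs if cv2.contourArea(c)>amin]
E
python3 - <<'E'
from h import *
for n in('top','scene'):
    d=grab(n)
    for k in('grey','dark'):
        for c in blobs(d['img'],k):
            M=cv2.moments(c); 
            r=cv2.minAreaRect(c)
            q=cv2.approxPolyDP(c,3,True).reshape(-1,2).tolist()
            print(n,k,round(M['m10']/M['m00'],1),round(M['m01']/M['m00'],1),cv2.contourArea(c),np.round(r[1],1),q if len(q)<9 else len(q))
E
```

```text
top grey 476.0 257.3 397.0 [14. 49.] [[451, 252], [457, 256], [454, 264], [500, 260], [497, 252]]
top grey 162.0 253.5 620.0 [51.8 13.3] [[139, 241], [136, 252], [185, 266], [187, 254]]
top grey 247.4 206.9 1219.0 [20.4 63.9] [[276, 191], [215, 206], [219, 223], [280, 208]]
top grey 170.4 193.5 368.0 [13. 31.] [[155, 190], [155, 199], [184, 200], [186, 188]]
top grey 46.8 155.6 3148.5 [76.8 49.4] [[23, 126], [8, 169], [82, 187], [74, 185], [73, 180], [87, 141]]
top grey 359.3 40.5 25054.0 [ 86. 314.] [[197, 0], [205, 39], [201, 77], [356, 81], [380, 78], [386, 82], [511, 86], [511, 0]]
top dark 471.9 243.8 4572.5 [60. 80.] [[431, 217], [434, 272], [511, 274], [511, 215]]
top dark 355.4 206.5 1927.5 [29. 69.] [[321, 195], [321, 220], [390, 220], [389, 193]]
top dark 29.3 150.0 229.0 [18.9 15.4] [[24, 143], [20, 148], [22, 155], [33, 158], [38, 154], [37, 145]]
top dark 310.9 151.7 620.5 [31.6 21.5] [[296, 141], [295, 161], [326, 161], [326, 143]]
top dark 221.6 145.4 103.5 [11. 11.] [[217, 141], [218, 150], [227, 149], [227, 142]]
top dark 401.6 106.4 3367.5 [ 35.5 102.7] [[449, 86], 
[... 957 characters left out ...]
], [511, 104], [511, 88], [459, 76], [450, 67]]
scene grey 209.2 37.0 3166.0 [ 70.  121.1] 26
scene grey 126.0 11.5 1656.5 [26. 80.] [[88, 0], [96, 26], [168, 20], [162, 12], [161, 0]]
scene dark 59.8 338.3 7887.0 [ 67.4 137. ] [[113, 292], [1, 321], [0, 383], [29, 383], [123, 350], [121, 306]]
scene dark 187.4 254.6 1415.5 [32.3 47.7] [[209, 237], [165, 241], [166, 271], [210, 268]]
scene dark 313.5 228.6 244.0 [17. 17.] [[308, 221], [306, 234], [318, 237], [321, 223]]
scene dark 124.7 199.5 3748.5 [43.7 93.7] [[165, 173], [83, 183], [78, 211], [87, 226], [170, 214]]
scene dark 16.0 182.2 1852.0 [70. 36.] 12
scene dark 346.1 137.6 106.5 [ 6. 42.] 9
scene dark 182.6 16.6 480.5 [39.2 26.3] 26
```

Run:
```python
from h import *
T=grab('top');S=grab('scene')
sc=lambda P:[[x/2.526+75,(y-310)/2.522+115] for x,y in P]
tc=lambda P:[[x/2.9+130,y/(310/110)+170] for x,y in P]
np.set_printoptions(precision=4,suppress=True)
print('roof dots',tri(T,tc([(55,227),(128,247)]),S,sc([(696,342),(624,340)])))
print('tray top', tri(T,tc([(245,102),(265,157),(440,108),(427,55)]),S,sc([(566,466),(533,431),(367,492),(391,528)])))
print('sleeve', tri(T,tc([(553,146),(757,148),(553,63),(755,67)]),S,sc([(233,457),(16,482),(244,501),(10,545)])))
for z,nm,i in((.04,'coach',(162,253)),(.022,'tray',(247,207)),(.04,'wagon',(170,193))):
    for c in blobs(T['img'],'grey'):
        M=cv2.moments(c);u=[M['m10']/M['m00'],M['m01']/M['m00']]
        if np.hypot(u[0]-i[0],u[1]-i[1])<4:
            P=onz(T,c.reshape(-1,2),z)[:,:2]
            r=cv2.minAreaRect((P*1000).astype(np.float32)); b=cv2.boxPoints(r)
            e=max([b[1]-b[0],b[2]-b[1]],key=np.linalg.norm)
            print(nm,onz(T,[u],z),np.round(r[0],1),np.round(r[1],1),'yaw long',np.degrees(np.arctan2(e[1],e[0])))
```

```text
roof dots [[0.4721 0.333  0.0394 0.003 ]
 [0.4548 0.2648 0.0393 0.0012]]
tray top [[ 0.5954  0.1666  0.0192  0.0025]
 [ 0.5429  0.1477  0.0174  0.0056]
 [ 0.5928 -0.0164  0.0198  0.0044]
 [ 0.6438 -0.0029  0.0259  0.0053]]
sleeve [[ 0.5551 -0.123   0.0471  0.0053]
 [ 0.5557 -0.307   0.0533  0.0003]
 [ 0.6305 -0.1167  0.0698  0.0004]
 [ 0.6319 -0.3041  0.0592  0.0038]]
coach [[0.4649 0.2968 0.04  ]] [465.4 297.6] [138.5  34.4] yaw long 75.58465
tray [[0.5944 0.0752 0.022 ]] [594.7  74.8] [ 56.1 174.3] yaw long -73.47453
wagon [[0.6247 0.2832 0.04  ]] [624.7 283.2] [35.5 83.7] yaw long -88.91752
```

Run:
```python
from h import *
t=cv2.imread('pics/top0.png');s=cv2.imread('pics/scene0.png')
f=lambda im:np.clip((np.clip(im.astype(float)/90,0,1)**.6)*255,0,255).astype(np.uint8)
a=cv2.resize(f(t[183:230,310:400]),(720,376)); b=cv2.resize(f(s[165:235,70:180]),(330,210))
cv2.imwrite('pics/slv.png',a);cv2.imwrite('pics/slv2.png',cv2.resize(b,(770,490)))
```

```text
(no output)
```

View pics/slv.png

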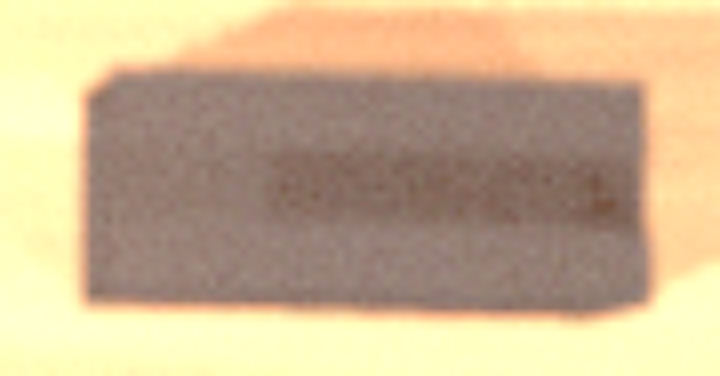

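View pics/slv2.png

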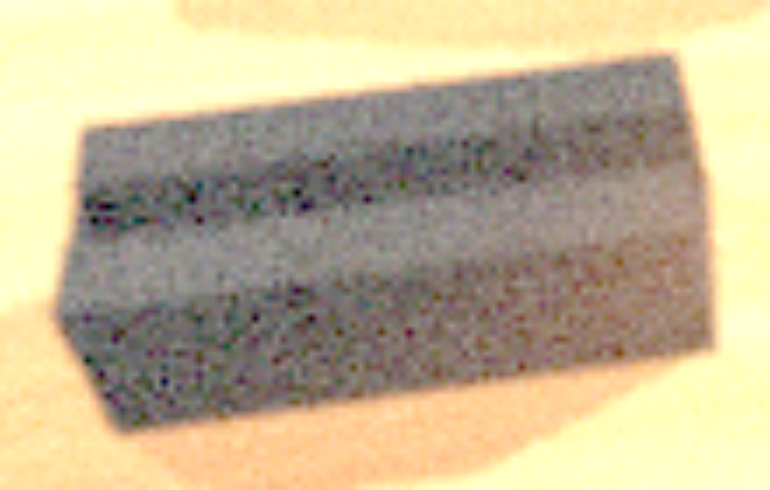

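Run:
```python
from h import *
np.set_printoptions(precision=4,suppress=True)
T=grab('top');S=grab('scene')
t=lambda P:[[(x+.5)/8+309.5,(y+.5)/8+182.5] for x,y in P]
s=lambda P:[[(x+.5)/7+69.5,(y+.5)/7+164.5] for x,y in P]
print('top z58: far mouth, far back, near back\n',onz(T,t([(115,70),(645,85),(650,300)]),.058))
print('top z0: near mouth, near back-ish, far mouth\n',onz(T,t([(85,303),(590,317),(85,95)]),0))
print('scene z58: near back, near mouth(?), far(x-) mouth, far(x-) back\n',onz(S,s([(60,310),(710,235),(675,55),(83,128)]),.058))
print('scene z0: back, mouth (x+ side)\n',onz(S,s([(120,432),(715,348)]),0))
def at(T,i):
    c=min(blobs(T['img'],'dark'),key=lambda c:np.hypot(*(c.reshape(-1,2).mean(0)-i)))
    M=cv2.moments(c);return [[M['m10']/M['m00'],M['m01']/M['m00']]]
print('jar',onz(T,at(T,(221,145)),.05),'bottle',onz(T,[(277,139)],.075),'drv',onz(T,[(237,299),(291,294)],0.01))
```

```text
top z58: far mouth, far back, near back
 [[ 0.6355 -0.1278  0.058 ]
 [ 0.6338 -0.3062  0.058 ]
 [ 0.5618 -0.305   0.058 ]]
top z0: near mouth, near back-ish, far mouth
 [[ 0.5629 -0.1275  0.    ]
 [ 0.5609 -0.3055  0.    ]
 [ 0.6362 -0.1282  0.    ]]
scene z58: near back, near mouth(?), far(x-) mouth, far(x-) back
 [[ 0.6329 -0.304   0.058 ]
 [ 0.6399 -0.1201  0.058 ]
 [ 0.5625 -0.1269  0.058 ]
 [ 0.5597 -0.3047  0.058 ]]
scene z0: back, mouth (x+ side)
 [[ 0.6324 -0.3056  0.    ]
 [ 0.6342 -0.1275  0.    ]]
jar [[0.7582 0.1484 0.05  ]] bottle [[ 0.7717 -0.0007  0.075 ]] drv [[ 0.3486  0.0979  0.01  ]
 [ 0.3637 -0.0459  0.01  ]]
```

```bash
cat >> h.py <<'E'
from scipy.spatial.transform import Rotation as Ro
np.set_printoptions(precision=4,suppress=True)
def plan(x,y,z,yaw):
    "yaw: jaw (tool y) angle deg. prints rz and the shift after turning, cm; also shift before turning"
    o=manip.get_obs();R=Ro.from_quat(o['tool_rot'])
    cy=np.degrees(np.arctan2(*R.as_matrix()[[1,0],1]));d=(yaw-cy+90)%180-90
    Rn=Ro.from_euler('z',d,degrees=True)*R
    D=np.array([x,y,z])-o['tool_pos']
    print('t',round(o['time'],2),'jaw',round(cy,2),'TCP',o['tool_pos'],'tilt z',R.as_matrix()[:,2],'F',o['force'],'w',round(o['gripper_width'],3))
    print('rz',round(-np.radians(d),4),'shift after',Rn.inv().apply(D)*100,'before',R.inv().apply(D)*100)
E
python3 -c "
from h import *
plan(.5945,.075,.11,16.5)"
```

```text
t 0.4 jaw 76.66 TCP [0.1211 0.5108 0.2606] tilt z [-0.0001 -0.0002 -1.    ] F [ 0.4948 -0.0569 -0.2641] w 1.001
rz 1.05 shift after [-55.231   33.0128  15.0537] before [-56.1152 -31.4797  15.0679]
```

```bash
python3 -m inch '[[[0,0,0.15,0,0,0,1],[0,0,0.15,0,0,0,1],[0,0,0.15,0,0,0,1],[0,0,0.15,0,0,0,1],[0,0,0.15,0,0,0,1],[0,0,0.15,0,0,0,1],[0,0,0.15,0,0,0,1]]]'; python3 -m inch '[[[0,0,0,-2.7,1.6,0,1],[0,0,0,-2.7,1.6,0,1],[0,0,0,-2.7,1.6,0,1],[0,0,0,-2.7,1.6,0,1],[0,0,0,-2.7,1.6,0,1],[0,0,0,-2.7,1.6,0,1],[0,0,0,-2.7,1.6,0.5,1],[0,0,0,-2.7,1.6,0.5,1],[0,0,0,-2.7,1.6,0.5,1],[0,0,0,-2.7,1.6,0.5,1],[0,0,0,-2.7,1.6,1,1],[0,0,0,-2.7,1.6,1,1],[0,0,0,-2.7,1.6,1,1],[0,0,0,-2.7,1.6,1,1],[0,0,0,-2.7,1.6,1,1],[0,0,0,-2.7,1.6,1,1],[0,0,0,-2.7,1.6,1,1],[0,0,0,-2.7,1.6,1,1],[0,0,0,-2.7,1.6,1,1],[0,0,0,-2.7,1.6,1,1]]]'
python3 -c "
from h import *
plan(.5945,.075,.026,16.5)"
```

```text
time: 1.1
tool_pos: [0.1211, 0.5108, 0.2607]
tool_rot: [0.601, 0.799, -0.0, -0.0]
force: [0.2, 0.3, -0.7]
gripper_width: 1.001
time: 3.1
tool_pos: [0.5822, 0.0829, 0.1402]
tool_rot: [0.598, 0.801, 0.0, -0.0]
force: [0.3, -0.3, 0.1]
gripper_width: 1.001
t 3.1 jaw 16.49 TCP [0.5822 0.0829 0.1402] tilt z [-0.  0. -1.] F [ 0.2998 -0.2838  0.148 ] w 1.001
rz -0.0001 shift after [-1.1108  0.9544 11.4247] before [-1.1107  0.9545 11.4247]
```

```bash
python3 -m inch '[[[0,0,0,-1.1,0.95,1,1],[0,0,0,0,0,1.9,1],[0,0,0,0,0,2,1],[0,0,0,0,0,2,1],[0,0,0,0,0,2,1],[0,0,0,0,0,1.5,1],[0,0,0,0,0,1,1],[0,0,0,0,0,0,1]]]'; python3 -m inch '[[[0,0,0,0,0,0,0.4],[0,0,0,0,0,0,0.4],[0,0,0,0,0,0,0.4],[0,0,0,0,0,0,0.4],[0,0,0,0,0,0,0.4],[0,0,0,0,0,0,0.4],[0,0,0,0,0,0,0.4],[0,0,0,0,0,0,0.4]]]' 20
python3 -c "
from h import *
plan(.599,.085,.032,-.5)
grab('scene','s1.png')"
```

```text
time: 3.9
tool_pos: [0.5931, 0.0761, 0.0257]
tool_rot: [0.598, 0.801, -0.001, -0.001]
force: [-0.4, -0.2, 0.3]
gripper_width: 1.001
time: 4.7
tool_pos: [0.5938, 0.0761, 0.0272]
tool_rot: [0.598, 0.801, 0.0, 0.0]
force: [-1.5, -0.1, 4.8]
gripper_width: 0.647
t 4.7 jaw 16.5 TCP [0.5938 0.0761 0.0272] tilt z [ 0.0007 -0.     -1.    ] F [-1.4689 -0.1489  4.8404] w 0.647
rz 0.2967 shift after [ 0.8929  0.5126 -0.483 ] before [ 0.7042  0.7513 -0.4827]
```

View pics/s1.png

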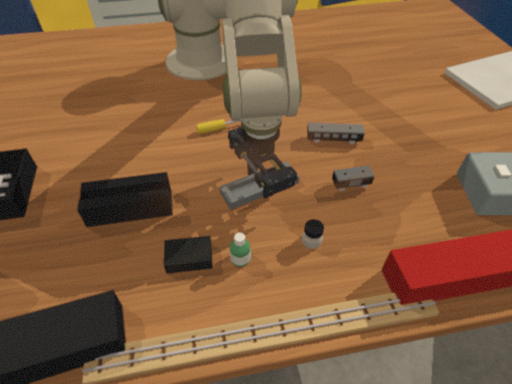

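```bash
python3 -m inch '[[[0,0,0,0,0,-0.3,0.4],[0,0,0,0,0,-0.3,0.4],[0,0,0.1,0,0,0,0.4],[0,0,0.1,0,0,0,0.4],[0,0,0.097,0,0,0,0.4],[0,0,0,0,0.5,0,0.4],[0,0,0,0,0,0,0.4]]]'
python3 -c "
from h import *
plan(.599,.077,.027,-.5)"
```

```text
time: 5.45
tool_pos: [0.5991, 0.076, 0.0327]
tool_rot: [0.709, 0.705, 0.0, 0.0]
force: [-0.4, -0.2, -2.4]
gripper_width: 0.643
t 5.45 jaw -0.37 TCP [0.5991 0.076  0.0327] tilt z [ 0.0003 -0.     -1.    ] F [-0.4493 -0.23   -2.4252] w 0.643
rz 0.0023 shift after [ 0.0977 -0.0066  0.5658] before [ 0.0977 -0.0064  0.5658]
```

```bash
python3 -m inch '[[[0,0,0,0,0,0.25,0.4],[0,0,0,0,0,0.25,0.4],[0,0,0,0,0,0.05,0.4],[0,0,0,0,0,0,0.4]]]'
python3 -m inch '[[[0,0,0,0,0,0,1],[0,0,0,0,0,0,1],[0,0,0,0,0,0,1],[0,0,0,0,0,0,1],[0,0,0,0,0,0,1],[0,0,0,0,0,0,1]]]'
python3 -m inch '[[[0,0,0,0,0,-2,1],[0,0,0,0,0,-4,1],[0,0,0,0,0,-4,1],[0,0,0,0,0,-2,1],[0,0,0,0,0,0,1]]]'
python3 -c "
from h import *
plan(.4645,.298,.13,-14.3)"
```

```text
time: 5.85
tool_pos: [0.5985, 0.0761, 0.0272]
tool_rot: [0.71, 0.704, -0.0, -0.0]
force: [0.4, -0.3, -1.3]
gripper_width: 0.644
time: 6.45
tool_pos: [0.5986, 0.0761, 0.0272]
tool_rot: [0.71, 0.704, -0.0, 0.0]
force: [-0.6, -0.3, 0.8]
gripper_width: 1.001
time: 6.95
tool_pos: [0.5998, 0.0761, 0.1503]
tool_rot: [0.71, 0.704, 0.002, 0.002]
force: [-0.3, -0.3, -0.2]
gripper_width: 1.002
t 6.95 jaw -0.51 TCP [0.5998 0.0761 0.1503] tilt z [ 0.0058 -0.0004 -1.    ] F [-0.3128 -0.2727 -0.1946] w 1.002
rz 0.2407 shift after [ 18.166  -18.5999   1.9139] before [ 22.0731 -13.7344   1.9407]
```

```bash
python3 -m inch '[[[0,0,0.12,0,0,0,1],[0,0,0.12,0,0,0,1],[0,0,0,1.5,-1.55,0,1],[0,0,0,1.5,-1.55,0,1],[0,0,0,1.5,-1.55,0,1],[0,0,0,1.5,-1.55,0,1],[0,0,0,1.5,-1.55,0,1],[0,0,0,1.5,-1.55,0,1],[0,0,0,1.5,-1.55,0,1],[0,0,0,1.5,-1.55,0,1],[0,0,0,1.5,-1.55,0,1],[0,0,0,1.5,-1.55,0,1],[0,0,0,1.5,-1.55,0,1],[0,0,0,1.5,-1.55,0,1],[0,0,0,0,0,0,1]]]'
python3 - <<'E'
from h import *
plan(.4645,.298,.0415,-14.3)
T=grab('top','t2.png')
for c in blobs(T['img'],'grey'):
    M=cv2.moments(c);u=[M['m10']/M['m00'],M['m01']/M['m00']]
    for z,i in((.04,(162,253)),(.022,(247,207)),(.04,(170,193))):
      if np.hypot(u[0]-i[0],u[1]-i[1])<6:
        P=onz(T,c.reshape(-1,2),z)[:,:2]
        r=cv2.minAreaRect((P*1000).astype(np.float32))
        print(onz(T,[u],z),r)
E
```

```text
time: 8.45
tool_pos: [0.461, 0.2977, 0.1457]
tool_rot: [0.789, 0.615, -0.001, -0.001]
force: [0.7, 0.7, -0.1]
gripper_width: 1.0
t 8.45 jaw -14.12 TCP [0.461  0.2977 0.1457] tilt z [-0.0025 -0.0006 -1.    ] F [ 0.727   0.7479 -0.1355] w 1.0
rz 0.0031 shift after [ 0.1319  0.3556 10.4215] before [ 0.1309  0.356  10.4215]
[[0.5987 0.0745 0.022 ]] ((598.5119018554688, 75.32360076904297), (57.73965835571289, 172.50047302246094), 0.47445935010910034)
[[0.6246 0.2832 0.04  ]] ((624.7021484375, 283.24993896484375), (35.46177291870117, 83.6649169921875), 1.0824640989303589)
```

View pics/t2.png

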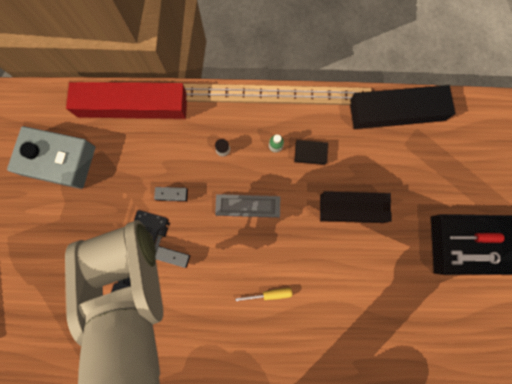

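```bash
python3 -m inch '[[[0,0,0.003,0.13,0.36,1,1],[0,0,0,0,0,2,1],[0,0,0,0,0,2,1],[0,0,0,0,0,2,1],[0,0,0,0,0,2,1],[0,0,0,0,0,1,1],[0,0,0,0,0,0.35,1],[0,0,0,0,0,0,1]]]'; python3 -m inch '[[[0,0,0,0,0,0,0.2],[0,0,0,0,0,0,0.2],[0,0,0,0,0,0,0.2],[0,0,0,0,0,0,0.2],[0,0,0,0,0,0,0.2],[0,0,0,0,0,0,0.2],[0,0,0,0,0,0,0.2],[0,0,0,0,0,0,0.2],[0,0,0,0,0,0,0.2],[0,0,0,0,0,0,0.2]]]' 15
python3 -c "
from h import *
plan(.5986,.075,.11,-.5)
grab('scene','s3.png')"
```

```text
time: 9.3
tool_pos: [0.4668, 0.2964, 0.0435]
tool_rot: [0.791, 0.612, -0.0, -0.0]
force: [-0.1, 0.2, 0.4]
gripper_width: 1.005
time: 10.3
tool_pos: [0.4663, 0.2968, 0.0437]
tool_rot: [0.79, 0.613, -0.0, -0.0]
force: [-2.0, 0.8, 1.0]
gripper_width: 0.386
t 10.3 jaw -14.44 TCP [0.4663 0.2968 0.0437] tilt z [-0.0003 -0.     -1.    ] F [-2.0025  0.7848  1.0231] w 0.386
rz -0.2432 shift after [-22.0612  13.4182  -6.6307] before [-18.1799  18.3361  -6.6324]
```

View pics/s3.png

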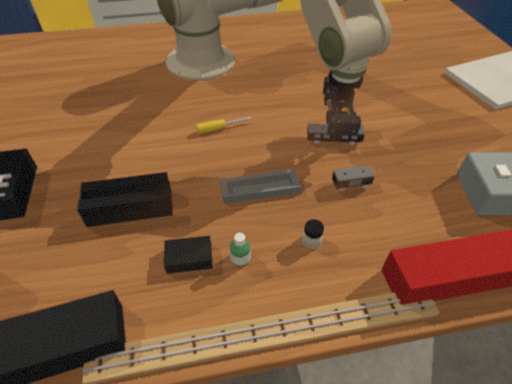

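```bash
python3 -m inch '[[[0,0,0,0,0,-0.5,0.2],[0,0,0,0,0,-1,0.2],[0,0,0,0,0,-1.5,0.2],[0,0,0,0,0,-1.5,0.2],[0,0,0,0,0,-1.5,0.2],[0,0,0,0,0,-0.7,0.2],[0,0,-0.05,0,0,0,0.2],[0,0,-0.1,0,0,0,0.2],[0,0,-0.093,0,0,0,0.2],[0,0,0,0,0,0,0.2]]]' 
python3 -c "
from h import *
plan(.5986,.09,.11,-.5)
grab('scene','s4.png')"
```

```text
time: 11.35
tool_pos: [0.4664, 0.2967, 0.1108]
tool_rot: [0.71, 0.704, -0.0, 0.0]
force: [0.3, -0.0, -1.7]
gripper_width: 0.384
t 11.35 jaw -0.47 TCP [0.4664 0.2967 0.1108] tilt z [-0. -0. -1.] F [ 0.2884 -0.0442 -1.6611] w 0.384
rz 0.0004 shift after [-20.5518  13.3963   0.081 ] before [-20.5577  13.3871   0.081 ]
```

View pics/s4.png

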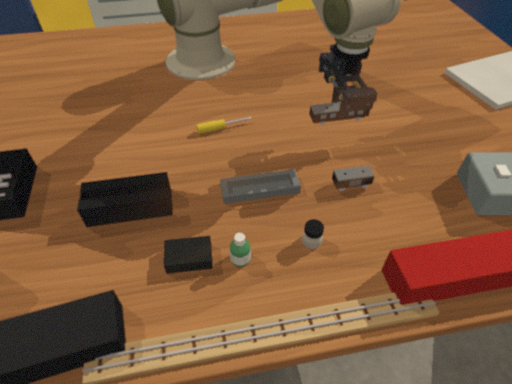

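```bash
python3 -m inch '[[[0,0,0,-0.8,0.5,0,0.2],[0,0,0,-1.7,1.1,0,0.2],[0,0,0,-1.7,1.1,0,0.2],[0,0,0,-1.7,1.1,0,0.2],[0,0,0,-1.7,1.1,0,0.2],[0,0,0,-1.7,1.1,0,0.2],[0,0,0,-1.7,1.1,0,0.2],[0,0,0,-1.7,1.1,0,0.2],[0,0,0,-1.7,1.1,0,0.2],[0,0,0,-1.7,1.1,0,0.2],[0,0,0,-1.7,1.1,0,0.2],[0,0,0,-1.7,1.1,0,0.2],[0,0,0,-1.7,1.1,0,0.2],[0,0,0,-0.8,0.7,0,0.2],[0,0,0,-0.8,0,0,0.2],[0,0,0,0,0,0,0.2]]]'
python3 - <<'E'
from h import *
plan(.5986,.075,.06,-.5)
S=grab('scene');T=grab('top')
a=cv2.resize(S['img'][90:220,190:320],(600,600),interpolation=cv2.INTER_CUBIC)
cv2.imwrite('pics/s5.png',a[:,:,::-1])
a=cv2.resize(T['img'][170:260,200:300],(667,600),interpolation=cv2.INTER_CUBIC)
cv2.imwrite('pics/t5.png',a[:,:,::-1])
E
```

```text
time: 13.0
tool_pos: [0.6083, 0.0668, 0.1105]
tool_rot: [0.711, 0.704, -0.0, -0.0]
force: [0.1, -0.0, -1.3]
gripper_width: 0.382
t 13.0 jaw -0.55 TCP [0.6083 0.0668 0.1105] tilt z [-0.0005 -0.     -1.    ] F [ 0.0789 -0.0308 -1.3401] w 0.382
rz -0.0009 shift after [ 0.8098 -0.9708  5.0543] before [ 0.8089 -0.9716  5.0543]
```

View pics/s5.png

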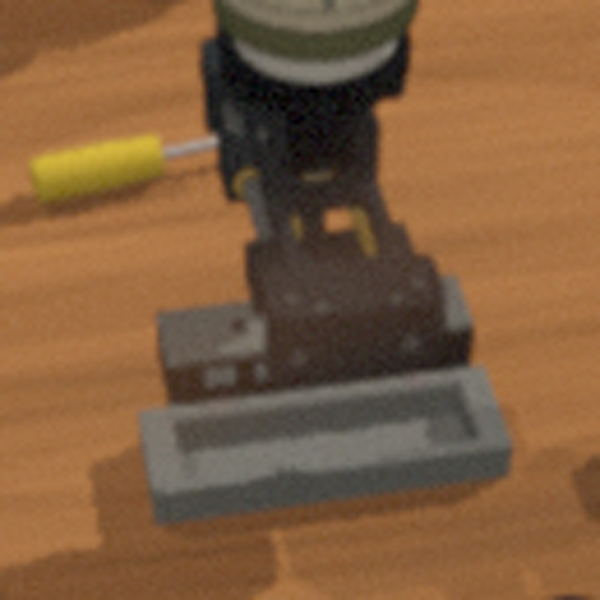

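View pics/t5.png

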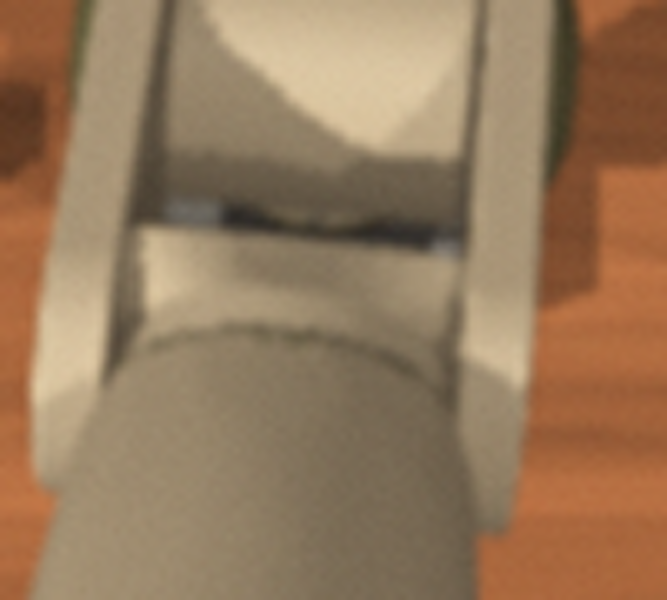

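```bash
python3 -m inch '[[[0,0,0,0.41,-0.49,1,0.2],[0,0,0,0.4,-0.48,1,0.2],[0,0,0,0,0,1,0.2],[0,0,0,0,0,0.5,0.2],[0,0,0,0,0,0,0.2]]]'
python3 - <<'E'
from h import *
plan(.5986,.075,.06,-.5)
S=grab('scene')
cv2.imwrite('pics/s6raw.png',S['img'][:,:,::-1])
a=cv2.resize(S['img'][130:220,210:310],(800,720),interpolation=cv2.INTER_CUBIC)[:600]
cv2.imwrite('pics/s6.png',a[:,:,::-1])
E
```

```text
time: 13.6
tool_pos: [0.5984, 0.0757, 0.0746]
tool_rot: [0.71, 0.704, -0.001, -0.001]
force: [0.9, -0.4, -2.2]
gripper_width: 0.385
t 13.6 jaw -0.51 TCP [0.5984 0.0757 0.0746] tilt z [-0.0017  0.0001 -1.    ] F [ 0.8856 -0.3518 -2.1779] w 0.385
rz -0.0001 shift after [-0.0714  0.0231  1.4635] before [-0.0714  0.0231  1.4635]
```

View pics/s6.png

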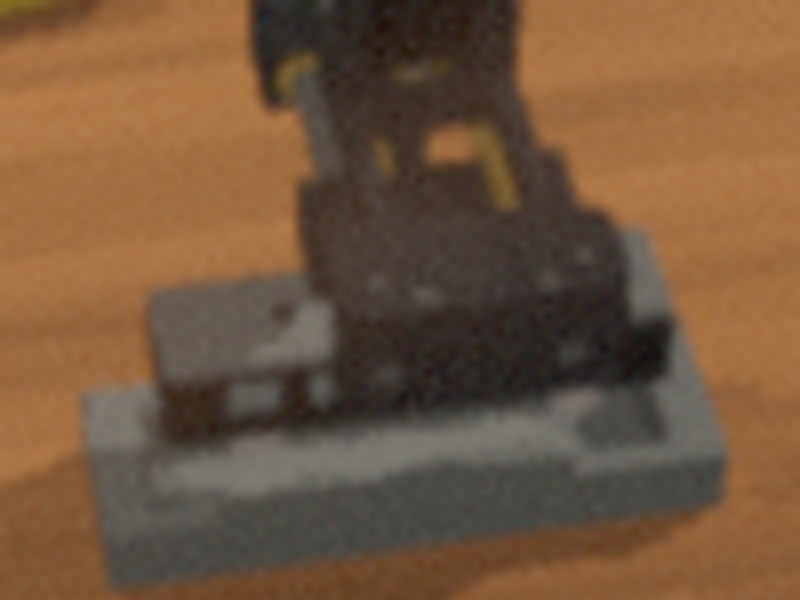

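Run:
```python
from h import *
S=grab('scene')
def px(P): return [[(x+.5)/8+209.5,(y+.5)/8+129.5] for x,y in P]
def onx(d,uv,x):
    c,v=ray(d,uv); return c+v*((x-c[0])/v[:,0])[:,None]
print('coach near corners\n',onx(S,px([(160,378),(165,440),(672,320),(668,378)]),.6154))
print('tray near: bl,br,tr\n',onx(S,px([(112,585),(722,500),(724,450)]),.6269))
print('tray far x at z22',onz(S,px([(82,398),(650,230)]),.022))
# fine edges: rows of intensity
g=cv2.cvtColor(cv2.imread('pics/s6raw.png'),cv2.COLOR_BGR2GRAY)
print(g[172:186,226:236]);print(g[168:182,288:304])
```

```text
coach near corners
 [[0.6154 0.0058 0.0712]
 [0.6154 0.0061 0.0473]
 [0.6154 0.1457 0.0661]
 [0.6154 0.1464 0.0435]]
tray near: bl,br,tr
 [[ 0.6269 -0.0125  0.0045]
 [ 0.6269  0.1624  0.0024]
 [ 0.6269  0.161   0.0235]]
tray far x at z22 [[ 0.5709 -0.0121  0.022 ]
 [ 0.5344  0.1643  0.022 ]]
[[118 110  91  82  91  92  89  93  93  97]
 [117 109  95  80  90  94  93  94  91  98]
 [116 113  93  77  88  95  96  94  94  94]
 [115 115 103  77  85  94  93  91  95  91]
 [118 113 104  78  82  93  93  95  84  86]
 [118 122 111  82  69  75  76  75  71  70]
 [118 122 111  86  57  57  63  53  59  52]
 [118 115 114  88  59  47  47  46  49  39]
 [118 111 103  95  68  46  46  45  48  45]
 [116 104  97  84  57  51  43  53  45  44]
 [118 102  88  80  55  48  44  47  47  47]
 [118 108  85  76  57  46  48  40  43  46]
 [119 112  93  74  63  50  44  40  46  50]
 [111 106  90  83  70  61  56  57  60  59]]
[[ 57  93  97  95  94 100 112 120 121 125 121 120 124 118 120 123]
 [ 52  76  79  75  72  76  98 116 123 125 121 122 122 121 122 121]
 [ 42  56  50  47  40  55  84 111 122 122 124 125 123 124 125 125]
 [ 31  33  34  31  33  46  88 112 120 124 126 125 125 127 126 126]
 [ 32  28  23  24  30  52  93 111 122 126 127 125 121 123 121 124]
 [ 28  24  29  22  30  60  96 108 118 121 126 121 123 124 126 123]
 [ 22  29  17  21  24  62 101 107 117 123 126 124 123 124 119 126]
 [ 28  19  24  26  36  63 101 110 111 121 126 121 121 123 123 120]
 [ 22  28  27  33  41  71 101 107 108 117 120 123 122 118 119 121]
 [ 33  43  39  50  75  86 101 108 107 109 114 119 113 115 120 119]
 [ 55  54  60  79  95 102 103 103 105 111 110 108 111 106 108 108]
 [ 73  62  63  70  96 106 107 105 110 107 104 105 107 107 106 108]
 [ 73  67  62  67  91 103 110 106 108 106 109 109 110 108 110 108]
 [ 75  68  65  63  81 101 106 107 107 108 106 107 106 108 108 109]]
```

```bash
python3 -m inch '[[[0,0,0,-0.05,0.02,0.3,0.2],[0,0,0,0,0,0.3,0.2],[0,0,0,0,0,0.2,0.2],[0,0,0,0,0,0.2,0.2],[0,0,0,0,0,0,0.2]]]' 
python3 -m inch '[[[0,0,0,0,0,0.2,0.2],[0,0,0,0,0,0,0.2]]]' 
python3 -c "
from h import *
plan(.5986,.075,.0497,-.5)"
```

```text
time: 14.2
tool_pos: [0.5988, 0.0751, 0.0654]
tool_rot: [0.71, 0.704, -0.0, -0.0]
force: [-0.4, -0.2, -1.6]
gripper_width: 0.386
time: 14.4
tool_pos: [0.5989, 0.0752, 0.0635]
tool_rot: [0.71, 0.704, -0.0, -0.0]
force: [0.7, 0.9, -2.5]
gripper_width: 0.384
t 14.4 jaw -0.51 TCP [0.5989 0.0752 0.0635] tilt z [-0.0003  0.     -1.    ] F [ 0.7182  0.9493 -2.526 ] w 0.384
rz -0.0002 shift after [-0.0159 -0.0289  1.3829] before [-0.0159 -0.0289  1.3829]
```

Underside is now about 2 mm below the rim with no contact force. I'll continue down.

```bash
python3 -m inch '[[[0,0,0,0,0,0.2,0.2],[0,0,0,0,0,0.2,0.2],[0,0,0,0,0,0,0.2]]]' 
python3 -m inch '[[[0,0,0,0,0,0.2,0.2],[0,0,0,0,0,0.2,0.2],[0,0,0,0,0,0,0.2]]]' 
python3 -m inch '[[[0,0,0,0,0,0.2,0.2],[0,0,0,0,0,0.2,0.2],[0,0,0,0,0,0,0.2]]]'
```

```text
time: 14.7
tool_pos: [0.5988, 0.0751, 0.0594]
tool_rot: [0.71, 0.704, -0.0, -0.0]
force: [-1.0, 0.0, -1.9]
gripper_width: 0.379
time: 15.0
tool_pos: [0.5988, 0.0751, 0.0554]
tool_rot: [0.71, 0.704, -0.0, -0.0]
force: [-0.4, -0.7, -1.9]
gripper_width: 0.386
time: 15.3
tool_pos: [0.5988, 0.0752, 0.0514]
tool_rot: [0.71, 0.704, -0.0, -0.0]
force: [0.7, -0.2, -1.9]
gripper_width: 0.389
```

```bash
python3 -m inch '[[[0,0,0,0,0,0.1,0.2],[0,0,0,0,0,0,0.2]]]' 
python3 -m inch '[[[0,0,0,0,0,0.1,0.2],[0,0,0,0,0,0,0.2]]]'
python3 -c "
from h import *
plan(.5986,.075,.0497,-.5)
grab('scene','s7.png')"
```

```text
time: 15.5
tool_pos: [0.5989, 0.0751, 0.0506]
tool_rot: [0.71, 0.704, -0.0, -0.0]
force: [-0.5, 0.3, -1.2]
gripper_width: 0.384
time: 15.7
tool_pos: [0.599, 0.0751, 0.0497]
tool_rot: [0.71, 0.704, 0.0, 0.0]
force: [0.3, -0.8, -1.9]
gripper_width: 0.383
t 15.7 jaw -0.51 TCP [0.599  0.0751 0.0497] tilt z [ 0.0001 -0.     -1.    ] F [ 0.2955 -0.7852 -1.9303] w 0.383
rz -0.0002 shift after [-0.0139 -0.0397  0.0024] before [-0.0139 -0.0397  0.0024]
```

```bash
python3 -m inch '[[[0,0,0,0,0,0.07,0.2],[0,0,0,0,0,0,0.2]]]' 
python3 -m inch '[[[0,0,0,0,0,0.07,0.2],[0,0,0,0,0,0,0.2]]]'
```

```text
time: 15.95
tool_pos: [0.599, 0.0751, 0.0497]
tool_rot: [0.71, 0.704, 0.0, 0.0]
force: [-2.9, 0.0, 4.5]
gripper_width: 0.382
time: 16.15
tool_pos: [0.599, 0.0751, 0.0497]
tool_rot: [0.71, 0.704, 0.0, 0.0]
force: [-6.2, 0.5, 10.9]
gripper_width: 0.384
```

Solid contact at exactly the seated height (0.0497). I'll ease off the pressure, then release and rise.

```bash
python3 -m inch '[[[0,0,0,0,0,-0.1,0.2],[0,0,0,0,0,0,0.7],[0,0,0,0,0,0,0.7],[0,0,0,0,0,0,0.7],[0,0,0,0,0,0,0.7],[0,0,0,0,0,0,0.7],[0,0,0,0,0,0,0.7]]]' 
python3 -m inch '[[[0,0,0,0,0,-1,1],[0,0,0,0,0,-3,1],[0,0,0,0,0,-4,1],[0,0,0,0,0,-4,1],[0,0,0,0,0,0,1],[0,0,0,0,0,0,1]]]'
python3 - <<'E'
from h import *
plan(.5986,.075,.0497,-.5)
S=grab('scene')
a=cv2.resize(S['img'][130:220,210:310],(800,720),interpolation=cv2.INTER_CUBIC)[:600]
cv2.imwrite('pics/s8.png',a[:,:,::-1])
E
```

```text
time: 16.85
tool_pos: [0.599, 0.0751, 0.0493]
tool_rot: [0.71, 0.704, -0.0, -0.0]
force: [-0.2, -0.1, -0.2]
gripper_width: 0.701
time: 17.45
tool_pos: [0.5991, 0.0751, 0.1703]
tool_rot: [0.71, 0.704, 0.001, 0.001]
force: [0.3, 0.0, -0.1]
gripper_width: 1.0
t 17.45 jaw -0.51 TCP [0.5991 0.0751 0.1703] tilt z [ 0.0017 -0.0002 -1.    ] F [ 0.3287  0.0449 -0.0799] w 1.0
rz -0.0003 shift after [-0.0113 -0.0685 12.0551] before [-0.0113 -0.0685 12.0551]
```

View pics/s8.png

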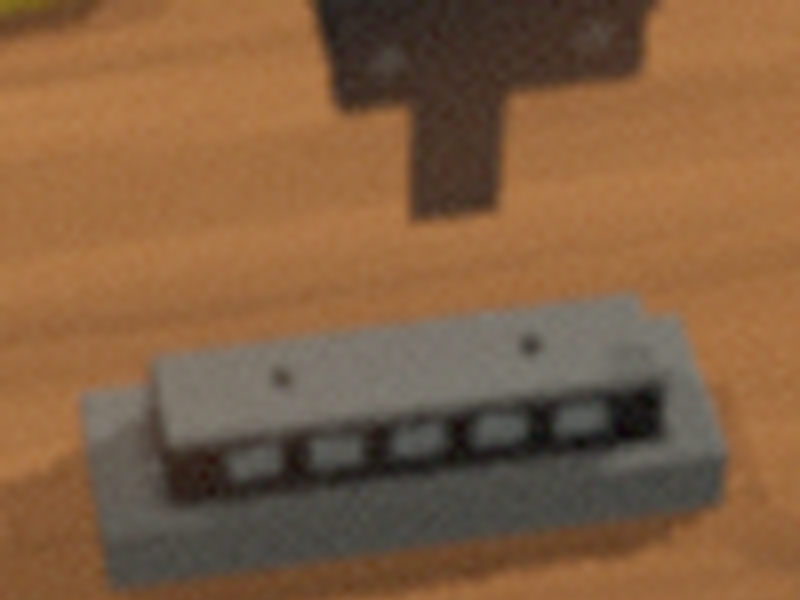

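Run:
```python
from h import *
S=grab('scene')
def px(P): return [[(x+.5)/8+209.5,(y+.5)/8+129.5] for x,y in P]
def onx(d,uv,x):
    c,v=ray(d,uv); return c+v*((x-c[0])/v[:,0])[:,None]
P=px([(412,218),(497,210),(340,108),(640,75)])
for x in(.643,.6607,.692): print(onx(S,P,x))
Q=px([(155,358),(172,442),(655,388),(640,296)])
print('roof',onz(S,Q,.046),onz(S,Q,.046).mean(0)); D=onz(S,px([(281,377),(531,345)]),.046); print('dots',D,D.mean(0))
Q=px([(82,398),(685,318),(724,450)]);print(onz(S,Q,.022))
```

```text
[[0.643  0.0668 0.1424]
 [0.643  0.0881 0.1413]
 [0.643  0.0491 0.1803]
 [0.643  0.1214 0.1785]]
[[0.6607 0.0629 0.1591]
 [0.6607 0.0834 0.158 ]
 [0.6607 0.0457 0.1957]
 [0.6607 0.1156 0.194 ]]
[[0.692  0.0558 0.1887]
 [0.692  0.0751 0.1877]
 [0.692  0.0397 0.2231]
 [0.692  0.1054 0.2214]]
roof [[0.5828 0.0082 0.046 ]
 [0.6153 0.0079 0.046 ]
 [0.6207 0.1411 0.046 ]
 [0.5849 0.1462 0.046 ]] [0.6009 0.0759 0.046 ]
dots [[0.5968 0.0412 0.046 ]
 [0.598  0.1116 0.046 ]] [0.5974 0.0764 0.046 ]
[[ 0.5709 -0.0121  0.022 ]
 [ 0.5726  0.1647  0.022 ]
 [ 0.6256  0.1615  0.022 ]]
```

```bash
python3 -m inch '[[[0,0,0,1.75,0,0,1],[0,0,0,1.75,0,1,1],[0,0,0,0,0,2.5,1],[0,0,0,0,0,2.5,1],[0,0,0,0,0,2.5,1],[0,0,0,0,0,2,1],[0,0,0,0,0,2,1],[0,0,0,0,0,1,1],[0,0,0,0,0,0.6,1],[0,0,0,0,0,0,1]]]' 
python3 -c "
from h import *
plan(.5986,.11,.0285,-.5)"
```

```text
time: 18.55
tool_pos: [0.599, 0.1107, 0.0277]
tool_rot: [0.71, 0.704, -0.0, -0.0]
force: [0.7, -0.3, 0.6]
gripper_width: 1.003
t 18.55 jaw -0.49 TCP [0.599  0.1107 0.0277] tilt z [-0.001  0.    -1.   ] F [ 0.713  -0.2672  0.644 ] w 1.003
rz 0.0002 shift after [-0.0734 -0.038  -0.0809] before [-0.0734 -0.038  -0.0809]
```

```bash
python3 -m inch '[[[0,0,0,0,0,-0.1,0.5],[0,0,0,0,0,0,0.5],[0,0,0,0,0,0,0.5],[0,0,0,0,0,0,0.5],[0,0,0,0,0,0,0.5],[0,0,0,0,0,0,0.5],[0,0,0,0,0,0,0.5]]]' 45
python3 -m inch '[[[0,0,0,0,0,-0.15,0.5],[0,0,0,0,0,-0.15,0.5],[0,0,0,0,0,-0.2,0.5],[0,0,0,0,0,0,0.5]]]'
python3 - <<'E'
from h import *
plan(.5986,.11,.0285,-.5)
S=grab('scene')
a=cv2.resize(S['img'][130:230,75:310],(799,340),interpolation=cv2.INTER_CUBIC)
cv2.imwrite('pics/s9.png',a[:,:,::-1])
E
```

```text
time: 19.25
tool_pos: [0.5994, 0.1101, 0.0297]
tool_rot: [0.71, 0.704, 0.0, 0.0]
force: [-1.1, -0.1, 5.0]
gripper_width: 0.645
time: 19.65
tool_pos: [0.5992, 0.1102, 0.0343]
tool_rot: [0.71, 0.704, -0.0, -0.0]
force: [-0.7, -0.0, -4.4]
gripper_width: 0.638
t 19.65 jaw -0.51 TCP [0.5992 0.1102 0.0343] tilt z [-0.0002  0.     -1.    ] F [-0.677  -0.0478 -4.4036] w 0.638
rz -0.0002 shift after [-0.0175 -0.0621  0.5767] before [-0.0175 -0.0621  0.5767]
```

View pics/s9.png

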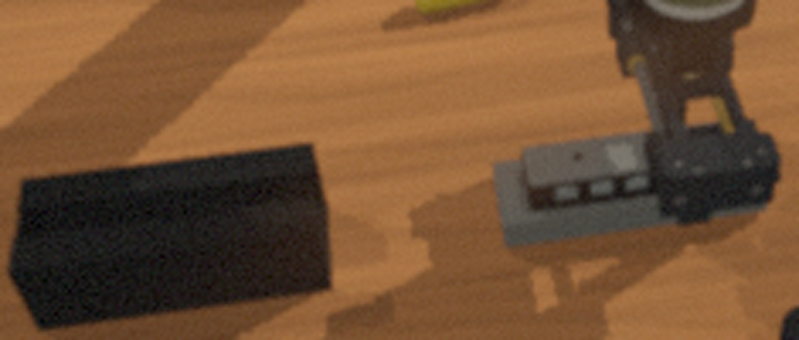

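```bash
python3 -m inch '[[[0,0,0,-0.5,0,0,0.5],[0,0,0,-1,0,0,0.5],[0,0,0,-1.2,0,0,0.5],[0,0,0,-1.2,0,0,0.5],[0,0,0,-1.2,0,0,0.5],[0,0,0,-1.2,0,0,0.5],[0,0,0,-1.2,0,0,0.5],[0,0,0,-1.2,0,0,0.5],[0,0,0,-1,0,0,0.5],[0,0,0,-0.6,0,0,0.5],[0,0,0,0,0,0,0.5],[0,0,0,0,0,0,0.5]]]'
python3 - <<'E'
from h import *
plan(.599,.0,.034,-.5)
S=grab('scene')
a=cv2.resize(S['img'][140:230,75:275],(800,360),interpolation=cv2.INTER_CUBIC)
T=grab('top')
b=cv2.resize(T['img'][175:235,210:410],(800,240),interpolation=cv2.INTER_CUBIC)
cv2.imwrite('pics/s10.png',np.vstack([a,b])[:,:,::-1])
E
```

```text
time: 20.9
tool_pos: [0.5983, 0.0073, 0.0343]
tool_rot: [0.71, 0.704, 0.0, -0.0]
force: [-0.4, 0.2, -5.2]
gripper_width: 0.643
t 20.9 jaw -0.51 TCP [0.5983 0.0073 0.0343] tilt z [-0.0001  0.0001 -1.    ] F [-0.3963  0.2009 -5.1705] w 0.643
rz -0.0002 shift after [-0.7331  0.0736  0.0298] before [-0.7331  0.0738  0.0298]
```

View pics/s10.png

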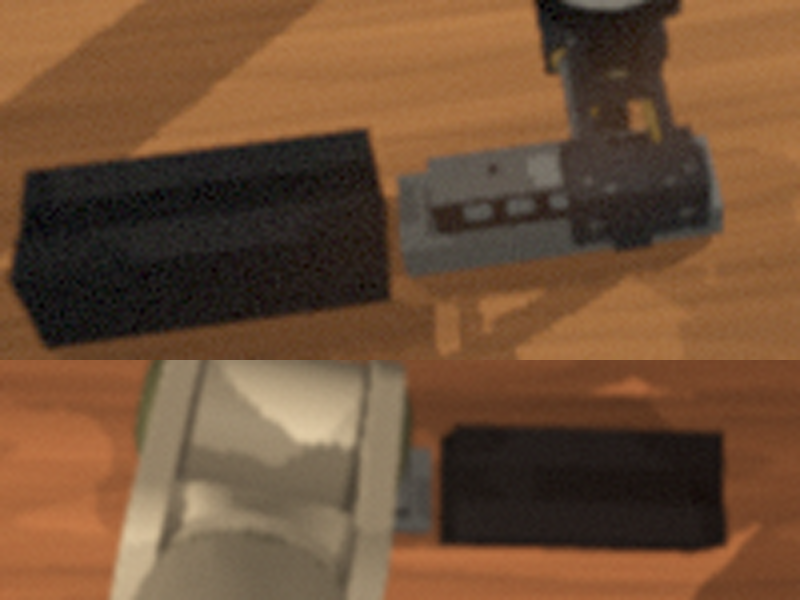

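Run:
```python
from h import *
T=grab('top')
px=lambda P:[[(x+.5)/4+209.5,(y-360+.5)/4+174.5] for x,y in P]
a=onz(T,px([(431,449),(431,534)]),.0268);print(a,a.mean(0))
a=onz(T,px([(444,543),(444,440)]),0);print(a,a.mean(0))
b=onz(T,px([(460,427)]),.058);print(b)
im=T['img'];g=im.sum(2)
for u in (312,314,316): print(u,g[184:222,u])
for u in (325,340,360,380): print(u,'top',g[186:200,u],'bot',g[214:226,u])
```

```text
[[ 0.625  -0.1156  0.0268]
 [ 0.5667 -0.1151  0.0268]] [ 0.5959 -0.1153  0.0268]
[[ 0.5631 -0.1288  0.    ]
 [ 0.6357 -0.1295  0.    ]] [ 0.5994 -0.1291  0.    ]
[[ 0.6353 -0.1296  0.058 ]]
312 [194 172 163 175 164 172 165 167 172 186 191 183 188 196 211 215 212 209
 208 214 222 224 221 224 221 230 225 224 207 212 225 250 234 220 215 227
 240 274]
314 [208 199 201 201 197 205 193 202 235 239 244 238 252 252 247 251 255 248
 250 248 235 226 216 216 217 220 222 221 219 223 238 250 239 225 212 227
 244 283]
316 [209 200 199 200 203 204 199 208 226 242 244 245 251 253 253 246 247 248
 254 246 218 221 205 212 207 212 213 210 216 209 208 224 241 233 228 226
 250 285]
325 top [188 194 203 199 164 120  84  70  80  81  71  89  82  87] bot [ 97  98  99 101 105  93 110 209 310 353 364 352]
340 top [178 191 190 192 185 149 114  98  89  88  97  88  95  96] bot [ 92  92  91  98 101  82  79 165 291 348 358 348]
360 top [177 184 192 187 178 156 122  92  80  80  88  87  86  91] bot [ 95  94  80  90  90  85  92 106 209 302 339 336]
380 top [214 220 226 213 217 209 163  96  80  72  62  69  73  72] bot [ 83  86  81  90  86  89  83  79 143 252 317 341]
```

Run:
```python
from h import *
T=grab('top'); g=T['img'].sum(2).astype(float)
def cross(col,r0,r1,th,up):
    for r in range(r0,r1):
        a,b=col[r],col[r+1]
        if (a<th<=b) if up else (a>=th>b): return r+(th-a)/(b-a)
for u in range(326,384,6):
    c=g[:,u-1:u+2].mean(1)
    hi=c[183:188].mean();lo=c[196:200].mean(); rt=cross(c,184,198,(hi+lo)/2,False)
    hi=c[226:230].mean();lo=c[212:217].mean(); rb=cross(c,214,228,(hi+lo)/2,True)
    A=onz(T,[[u,rt]],.058)[0];B=onz(T,[[u,rb]],0)[0];C=onz(T,[[u,rb]],.058)[0]
    print(u,round(rt,2),round(rb,2),A,B,'mid',(A[0]+B[0])/2,'w',A[0]-B[0])
```

```text
326 190.57 221.05 [ 0.6376 -0.1333  0.058 ] [ 0.5615 -0.1438  0.    ] mid 0.5995316808903767 w 0.07607959923724761
332 190.73 221.23 [ 0.6375 -0.1494  0.058 ] [ 0.5613 -0.1606  0.    ] mid 0.5993654919906561 w 0.07617976086982992
338 191.02 221.37 [ 0.637  -0.1654  0.058 ] [ 0.5611 -0.1774  0.    ] mid 0.5990677651028811 w 0.07583591479282425
344 191.22 221.44 [ 0.6367 -0.1815  0.058 ] [ 0.5612 -0.1943  0.    ] mid 0.598993399886051 w 0.07550420751441744
350 191.21 221.76 [ 0.6371 -0.1977  0.058 ] [ 0.5606 -0.2112  0.    ] mid 0.5988493346970549 w 0.07648378995379224
356 191.37 222.1 [ 0.637  -0.2138  0.058 ] [ 0.5599 -0.2281  0.    ] mid 0.5984544008150692 w 0.07705661292106913
362 191.32 222.25 [ 0.6374 -0.23    0.058 ] [ 0.5598 -0.245   0.    ] mid 0.5985998070475357 w 0.07762321725393684
368 191.37 222.36 [ 0.6376 -0.2462  0.058 ] [ 0.5597 -0.262   0.    ] mid 0.5986657464339835 w 0.07787043414077388
374 191.47 222.43 [ 0.6376 -0.2624  0.058 ] [ 0.5598 -0.279   0.    ] mid 0.5987308343057209 w 0.0778312689069861
380 192.21 222.61 [ 0.636  -0.2786  0.058 ] [ 0.5596 -0.296   0.    ] mid 0.5977591019932895 w 0.07638744178555246
```

```bash
python3 -m inch '[[[0,0,0,0,0.22,0,0.5],[0,0,0,-0.5,0,0,0.5],[0,0,0,-0.5,0,0,0.5],[0,0,0,-0.5,0,0,0.5],[0,0,0,0,0,0,0.5]]]'
python3 -m inch '[[[0,0,0,-0.5,0,0,0.5],[0,0,0,-0.5,0,0,0.5],[0,0,0,0,0,0,0.5]]]'
```

```text
time: 21.6
tool_pos: [0.6004, -0.0088, 0.0343]
tool_rot: [0.711, 0.704, -0.0, 0.0]
force: [-0.6, -0.7, -3.4]
gripper_width: 0.643
time: 21.9
tool_pos: [0.6004, -0.0186, 0.0343]
tool_rot: [0.71, 0.704, -0.0, 0.0]
force: [-0.6, 0.3, -4.7]
gripper_width: 0.643
```

```bash
python3 -m inch '[[[0,0,0,-0.6,0,0,0.5],[0,0,0,-0.6,0,0,0.5],[0,0,0,-0.6,0,0,0.5],[0,0,0,-0.6,0,0,0.5],[0,0,0,0,0,0,0.5]]]'
python3 -m inch '[[[0,0,0,-0.6,0,0,0.5],[0,0,0,-0.6,0,0,0.5],[0,0,0,-0.6,0,0,0.5],[0,0,0,-0.6,0,0,0.5],[0,0,0,-0.6,0,0,0.5],[0,0,0,-0.6,0,0,0.5],[0,0,0,0,0,0,0.5]]]'
python3 - <<'E'
from h import *
plan(.599,-.105,.034,-.5)
S=grab('scene')
a=cv2.resize(S['img'][130:230,75:275],(800,400),interpolation=cv2.INTER_CUBIC)
cv2.imwrite('pics/s11.png',a[:,:,::-1])
E
```

```text
time: 22.4
tool_pos: [0.6002, -0.0428, 0.0344]
tool_rot: [0.711, 0.704, 0.0, 0.0]
force: [-0.0, -0.3, -3.7]
gripper_width: 0.639
time: 23.1
tool_pos: [0.5998, -0.0787, 0.0343]
tool_rot: [0.711, 0.704, 0.0, 0.0]
force: [-0.8, 0.2, -3.8]
gripper_width: 0.645
t 23.1 jaw -0.56 TCP [ 0.5998 -0.0787  0.0343] tilt z [ 0.0001 -0.0001 -1.    ] F [-0.7613  0.1983 -3.7717] w 0.645
rz -0.0011 shift after [-2.6259 -0.0581  0.0338] before [-2.6259 -0.0552  0.0338]
```

View pics/s11.png

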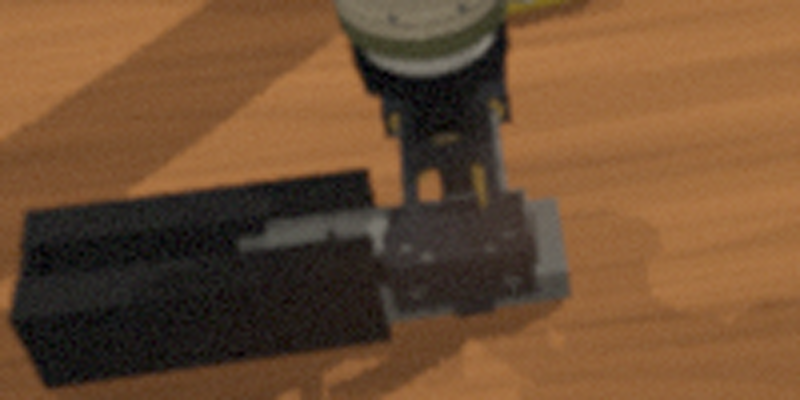

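```bash
python3 -m inch '[[[0,0,0,-0.6,0,0,0.5],[0,0,0,-0.6,0,0,0.5],[0,0,0,-0.6,0,0,0.5],[0,0,0,-0.6,0,0,0.5],[0,0,0,-0.2,0,0,0.5],[0,0,0,0,0,0,0.5]]]'
python3 -m inch '[[[0,0,0,0,0,0.1,0.5],[0,0,0,0,0,0.05,0.5],[0,0,0,0,0,0,0.5]]]'
```

```text
time: 23.75
tool_pos: [0.5996, -0.1043, 0.0343]
tool_rot: [0.71, 0.704, 0.0, 0.0]
force: [0.1, 0.5, -4.1]
gripper_width: 0.643
time: 24.05
tool_pos: [0.5996, -0.1037, 0.0328]
tool_rot: [0.71, 0.704, -0.0, 0.0]
force: [0.4, 1.4, -3.1]
gripper_width: 0.641
```

```bash
python3 -m inch '[[[0,0,0,0,0,0.05,0.5],[0,0,0,0,0,0,0.5],[0,0,0,0,0,0,0.85],[0,0,0,0,0,0,0.85],[0,0,0,0,0,0,0.85],[0,0,0,0,0,0,0.85],[0,0,0,0,0,0,0.85]]]'
python3 -m inch '[[[0,0,0,0.7,0,0,0.85],[0,0,0,0.7,0,0,0.85],[0,0,0,0.7,0,0,0.85],[0,0,0,0.7,0,0,0.85],[0,0,0,0.7,0,0,0.85],[0,0,0,0.6,0,0,0.85],[0,0,0,0,0,0,0.85]]]'
python3 - <<'E'
from h import *
plan(.599,-.065,.032,-.5)
S=grab('scene')
a=cv2.resize(S['img'][130:230,75:275],(800,400),interpolation=cv2.INTER_CUBIC)
cv2.imwrite('pics/s12.png',a[:,:,::-1])
E
```

```text
time: 24.75
tool_pos: [0.5996, -0.1039, 0.0324]
tool_rot: [0.71, 0.704, 0.0, 0.0]
force: [0.2, -0.0, 0.6]
gripper_width: 0.85
time: 25.45
tool_pos: [0.5999, -0.062, 0.0323]
tool_rot: [0.71, 0.704, -0.0, -0.0]
force: [0.6, -0.5, -0.2]
gripper_width: 0.85
t 25.45 jaw -0.46 TCP [ 0.5999 -0.062   0.0323] tilt z [-0.0001  0.0001 -1.    ] F [ 0.646  -0.5269 -0.1656] w 0.85
rz 0.0006 shift after [-0.3004 -0.0888  0.0307] before [-0.3003 -0.089   0.0307]
```

View pics/s12.png

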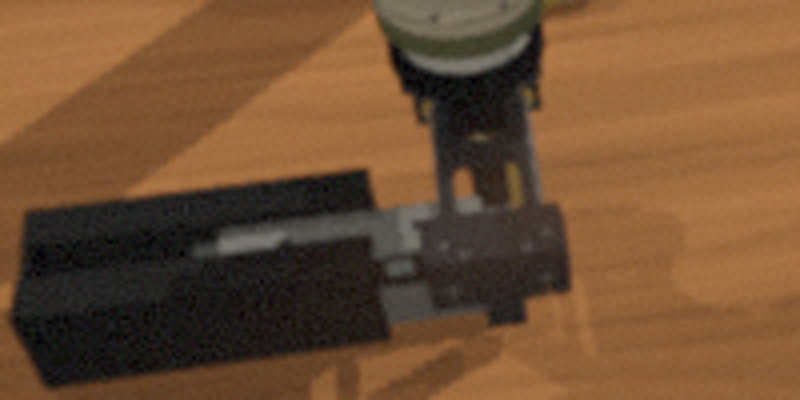

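```bash
python3 -m inch '[[[0,0,0,0,0,0,0.5],[0,0,0,0,0,0,0.5],[0,0,0,0,0,0,0.5],[0,0,0,0,0,0,0.5],[0,0,0,0,0,0,0.5]]]' 30
python3 -m inch '[[[0,0,0,-0.5,0,0,0.5],[0,0,0,-0.5,0,0,0.5],[0,0,0,-0.5,0,0,0.5],[0,0,0,-0.5,0,0,0.5],[0,0,0,0,0,0,0.5]]]'
```

```text
time: 26.0
tool_pos: [0.5999, -0.0631, 0.0323]
tool_rot: [0.71, 0.704, -0.0, 0.0]
force: [-0.1, -2.1, -0.4]
gripper_width: 0.645
time: 26.5
tool_pos: [0.5998, -0.084, 0.0323]
tool_rot: [0.711, 0.704, -0.0, 0.0]
force: [-0.1, -1.3, 0.4]
gripper_width: 0.645
```

```bash
python3 -m inch '[[[0,0,0,-0.5,0,0,0.5],[0,0,0,-0.5,0,0,0.5],[0,0,0,-0.5,0,0,0.5],[0,0,0,-0.4,0,0,0.5],[0,0,0,0,0,0,0.5]]]'
python3 -m inch '[[[0,0,0,0,0,0,0.9],[0,0,0,0,0,0,0.9],[0,0,0,0,0,0,0.9],[0,0,0,0,0,0,0.9],[0,0,0,0,0,0,0.9],[0,0,0,2,0,0,0.9],[0,0,0,2,0,-1,0.9],[0,0,0,2,0,-2,0.9],[0,0,0,2,0,-1,0.5],[0,0,0,0,0,0,0.2],[0,0,0,0,0,0,0],[0,0,0,0,0,0,0]]]'
python3 - <<'E'
from h import *
plan(.599,-.065,.032,-.5)
S=grab('scene')
a=cv2.resize(S['img'][130:230,75:275],(800,400),interpolation=cv2.INTER_CUBIC)
cv2.imwrite('pics/s13.png',a[:,:,::-1])
E
```

```text
time: 27.0
tool_pos: [0.5996, -0.1028, 0.0324]
tool_rot: [0.71, 0.704, -0.0, 0.0]
force: [-0.4, -1.6, 0.4]
gripper_width: 0.643
time: 28.2
tool_pos: [0.6, -0.0227, 0.0716]
tool_rot: [0.711, 0.704, -0.0, -0.0]
force: [0.7, 0.2, -0.5]
gripper_width: 0.559
t 28.2 jaw -0.56 TCP [ 0.6    -0.0227  0.0716] tilt z [-0.001   0.0001 -1.    ] F [ 0.7358  0.226  -0.5098] w 0.559
rz -0.001 shift after [-4.2335 -0.0616  3.9608] before [-4.2335 -0.0572  3.9608]
```

View pics/s13.png

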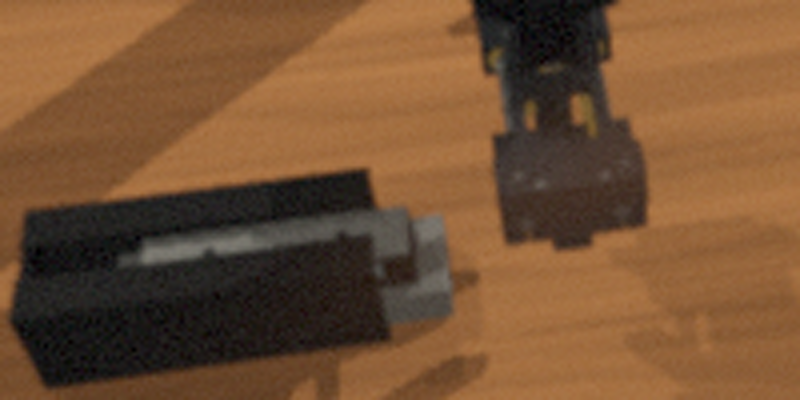

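```bash
python3 -m inch '[[[0,0,0,0,-0.06,1,0],[0,0,0,0,0,1,0],[0,0,0,0,0,1,0],[0,0,0,0,0,1,0],[0,-0.05,0,0,0,0.2,0],[0,-0.05,0,0,0,0,0],[0,0,0,0,0,0,0],[0,0,0,0,0,0,0],[0,0,0,0,0,0,0]]]' 30
python3 -c "
from h import *
plan(.5988,-.075,.03,-.5)"
```

```text
time: 29.15
tool_pos: [0.5997, -0.0221, 0.0302]
tool_rot: [0.71, 0.703, -0.035, 0.035]
force: [-0.8, -0.8, -0.6]
gripper_width: 0.005
t 29.15 jaw -0.54 TCP [ 0.5997 -0.0221  0.0302] tilt z [-0.0009 -0.0989 -0.9951] F [-0.8095 -0.7652 -0.607 ] w 0.005
rz -0.0006 shift after [-5.2618 -0.0477  0.5424] before [-5.2618 -0.0443  0.5425]
```

```bash
python3 -m inch '[[[0,0,0,-0.8,0,0.08,0],[0,0,0,-0.8,0,0.08,0],[0,0,0,-0.8,0,0.08,0],[0,0,0,-0.8,0,0.08,0],[0,0,0,-0.8,0,0.08,0],[0,0,0,-0.8,0,0.08,0],[0,0,0,0,0,0,0]]]'
python3 -m inch '[[[0,0,0,-0.4,0,0.04,0],[0,0,0,-0.4,0,0.04,0],[0,0,0,-0.4,0,0.04,0],[0,0,0,-0.4,0,0.04,0],[0,0,0,0,0,0,0]]]'
python3 - <<'E'
from h import *
plan(.599,-.115,.03,-.5)
S=grab('scene')
a=cv2.resize(S['img'][130:230,75:275],(800,400),interpolation=cv2.INTER_CUBIC)
cv2.imwrite('pics/s14.png',a[:,:,::-1])
E
```

```text
time: 29.85
tool_pos: [0.5993, -0.0713, 0.0304]
tool_rot: [0.71, 0.703, -0.036, 0.035]
force: [0.1, -0.1, 0.9]
gripper_width: 0.008
time: 30.35
tool_pos: [0.5991, -0.0866, 0.0303]
tool_rot: [0.71, 0.703, -0.036, 0.035]
force: [-0.0, 0.1, -0.1]
gripper_width: 0.004
t 30.35 jaw -0.53 TCP [ 0.5991 -0.0866  0.0303] tilt z [-0.001 -0.1   -0.995] F [-0.0186  0.1419 -0.0781] w 0.004
rz -0.0006 shift after [-2.818   0.0165  0.3135] before [-2.818   0.0181  0.3135]
```

View pics/s14.png

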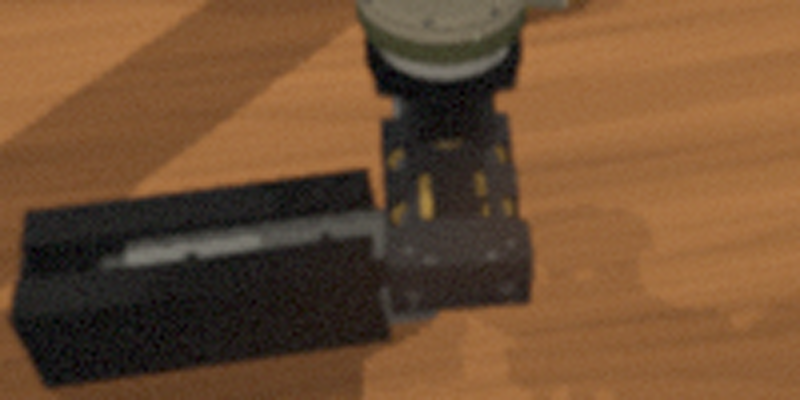

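```bash
python3 -m inch '[[[0,0,0,-0.4,0,0.04,0],[0,0,0,-0.4,0,0.04,0],[0,0,0,-0.4,0,0.04,0],[0,0,0,-0.4,0,0.04,0],[0,0,0,-0.4,0,0.04,0],[0,0,0,0,0,0,0]]]'
python3 -m inch '[[[0,0,0,-0.2,0,0.02,0],[0,0,0,-0.2,0,0.02,0],[0,0,0,0,0,0,0]]]'
python3 - <<'E'
from h import *
plan(.599,-.115,.03,-.5)
S=grab('scene');T=grab('top')
a=cv2.resize(S['img'][150:230,75:235],(700,350),interpolation=cv2.INTER_CUBIC)
b=cv2.resize(T['img'][175:232,260:400],(614,250),interpolation=cv2.INTER_CUBIC)
b=np.pad(b,((0,0),(0,86),(0,0)))
cv2.imwrite('pics/s15.png',np.vstack([a,b])[:,:,::-1])
E
```

```text
time: 31.0
tool_pos: [0.5989, -0.107, 0.0303]
tool_rot: [0.71, 0.703, -0.036, 0.035]
force: [0.1, 1.1, 0.3]
gripper_width: 0.005
time: 31.3
tool_pos: [0.5989, -0.1105, 0.0303]
tool_rot: [0.709, 0.703, -0.036, 0.035]
force: [-0.4, 1.3, 0.7]
gripper_width: 0.004
t 31.3 jaw -0.52 TCP [ 0.5989 -0.1105  0.0303] tilt z [-0.0009 -0.0999 -0.995 ] F [-0.4107  1.2707  0.7027] w 0.004
rz -0.0003 shift after [-0.4457  0.0143  0.0789] before [-0.4457  0.0145  0.0789]
```

View pics/s15.png

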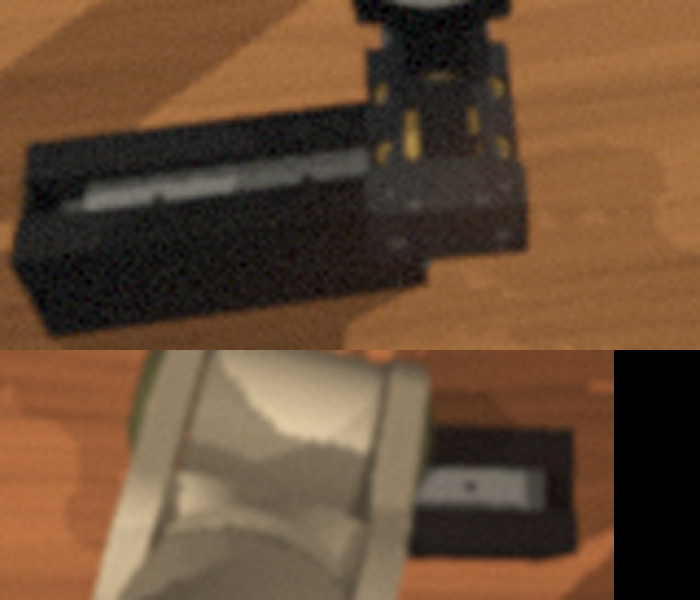

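```bash
python3 -m inch '[[[0,0,0,-0.1,0,0.01,0],[0,0,0,-0.1,0,0.01,0],[0,0,0,-0.1,0,0.01,0],[0,0,0,0,0,0,0]]]'
python3 -m inch '[[[0,0,0,-0.1,0,0.01,0],[0,0,0,0,0,0,0]]]'
python3 -m inch '[[[0,0,0,-0.1,0,0.01,0],[0,0,0,0,0,0,0]]]'
```

```text
time: 31.8
tool_pos: [0.5989, -0.1134, 0.0303]
tool_rot: [0.709, 0.703, -0.036, 0.035]
force: [-0.1, 1.6, 0.9]
gripper_width: 0.005
time: 32.0
tool_pos: [0.5989, -0.1144, 0.0303]
tool_rot: [0.709, 0.703, -0.036, 0.035]
force: [-0.7, 2.0, -0.5]
gripper_width: 0.008
time: 32.2
tool_pos: [0.5989, -0.1152, 0.0303]
tool_rot: [0.709, 0.703, -0.035, 0.035]
force: [0.5, 2.8, 0.0]
gripper_width: 0.002
```

Run:
```python
from h import *
plan(.599,-.115,.03,-.5)
S=grab('scene');T=grab('top')
a=cv2.resize(S['img'][160:210,75:175],(700,350),interpolation=cv2.INTER_CUBIC)
b=cv2.resize(T['img'][190:224,340:396],(412,250),interpolation=cv2.INTER_CUBIC)
b=np.pad(b,((0,0),(0,288),(0,0)))
cv2.imwrite('pics/s16.png',np.vstack([a,b])[:,:,::-1])
for r in (204,206): print(T['img'][r,345:395].sum(1))
```

```text
t 32.2 jaw -0.52 TCP [ 0.5989 -0.1152  0.0303] tilt z [-0.0009 -0.0996 -0.995 ] F [0.5252 2.8104 0.0402] w 0.002
rz -0.0003 shift after [0.0282 0.0147 0.0302] before [0.0282 0.0147 0.0302]
[221 217 276 352 375 368 370 366 369 375 373 328 263 248 287 324 332 338
 338 338 339 342 331 320 315 329 330 339 333 337 337 331 327 328 329 310
 254 206 198 174 135  91  77  72  77 131 199 219 218 222]
[207 238 309 363 368 372 371 376 370 372 361 322 280 290 327 337 335 345
 338 339 338 330 290 239 231 285 325 342 347 330 333 337 331 335 331 319
 259 204 196 186 155 107  71  70  77 133 212 243 239 243]
```

View pics/s16.png

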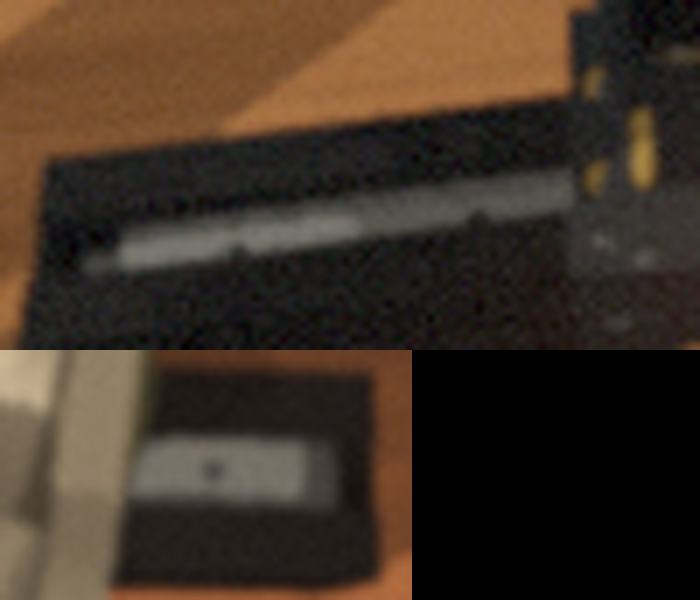

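Run:
```python
from h import *
T=grab('top');S=grab('scene')
f=lambda u,v,z:onz(T,[[u,v]],z)[0]
print('coach far end',f(381.3,206,.049),'tray far end',f(385.8,206,.025),'sleeve back',f(390.3,206,.058),'dot',f(368.8,206.3,.049))
px=lambda P:[[(x+.5)/7+74.5,(y+.5)/7+159.5] for x,y in P]
D=onz(S,px([(239,250),(478,216)]),.049);print('scene dots',D,D.mean(0))
print('coach end scene',onz(S,px([(120,250)]),.049))
```

```text
coach far end [ 0.6   -0.284  0.049] tray far end [ 0.6034 -0.3051  0.025 ] sleeve back [ 0.5993 -0.3051  0.058 ] dot [ 0.5986 -0.25    0.049 ]
scene dots [[ 0.5985 -0.2489  0.049 ]
 [ 0.5982 -0.1786  0.049 ]] [ 0.5984 -0.2137  0.049 ]
coach end scene [[ 0.5916 -0.2838  0.049 ]]
```

```bash
python3 -m inch '[[[0,0,0,-0.06,0,0.006,0],[0,0,0,0,0,0,0]]]'
python3 -m inch '[[[0,0,0,-0.06,0,0.006,0],[0,0,0,0,0,0,0]]]'
python3 -m inch '[[[0,0,0,-0.06,0,0.006,0],[0,0,0,0,0,0,0]]]'
```

```text
time: 32.6
tool_pos: [0.5989, -0.1154, 0.0303]
tool_rot: [0.709, 0.703, -0.035, 0.035]
force: [0.1, 5.6, 0.9]
gripper_width: 0.003
time: 32.8
tool_pos: [0.5989, -0.1155, 0.0304]
tool_rot: [0.709, 0.703, -0.035, 0.035]
force: [-0.6, 8.5, 0.5]
gripper_width: 0.002
time: 33.0
tool_pos: [0.5989, -0.1156, 0.0304]
tool_rot: [0.709, 0.703, -0.035, 0.034]
force: [0.7, 10.8, 2.5]
gripper_width: 0.005
```

```bash
python3 -m inch '[[[0,0,0,1,0,0,0],[0,0,0,2,0,0,0],[0,0,0,3,0,0,0],[0,0,0,2,0,-2,0],[0,0.05,0,0,0,-3,0],[0,0.05,0,0,0,-3,0],[0,0,0,2,0,-2,0],[0,0,0,3,0,0,0],[0,0,0,3,0,0,0],[0,0,0,0,0,0,0]]]'
python3 - <<'E'
from h import *
plan(.599,-.115,.03,-.5)
S=grab('scene');T=grab('top','t17.png')
f=lambda im:np.clip((np.clip(im.astype(float)/150,0,1)**.7)*255,0,255).astype(np.uint8)
a=cv2.resize(f(S['img'][160:230,75:180]),(525,350),interpolation=cv2.INTER_CUBIC)
b=cv2.resize(f(T['img'][185:227,310:400]),(525,245),interpolation=cv2.INTER_CUBIC)
cv2.imwrite('pics/s17.png',np.vstack([a,b])[:,:,::-1])
E
```

```text
time: 34.0
tool_pos: [0.6001, 0.0517, 0.1222]
tool_rot: [0.709, 0.705, -0.0, 0.0]
force: [-0.1, -0.4, -0.0]
gripper_width: 0.007
t 34.0 jaw -0.33 TCP [0.6001 0.0517 0.1222] tilt z [ 0.0003 -0.0003 -1.    ] F [-0.1235 -0.3616 -0.0169] w 0.007
rz 0.003 shift after [-16.6646   0.0335   9.226 ] before [-16.6647  -0.0158   9.226 ]
```

View pics/s17.png

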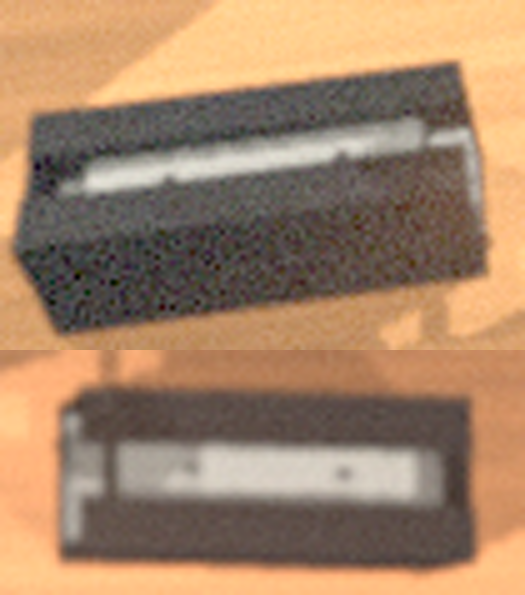

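View pics/t17.png

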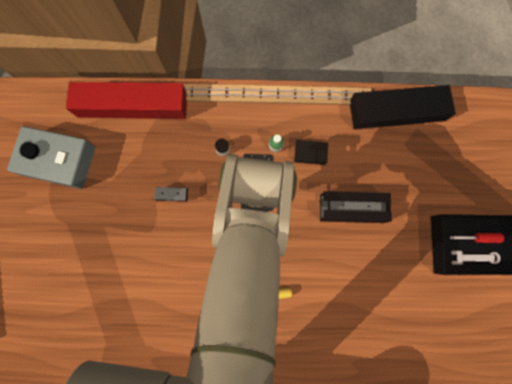

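Run:
```python
from h import *
T=grab('top');im=T['img'].sum(2)
for r in (194,197,200,203,206,209,212,215,218): print(r,im[r,315:336])
print('z25',[round(onz(T,[[u,206]],.025)[0][1],4) for u in (320,321,322,323)])
print('z0',[round(onz(T,[[u,206]],.0)[0][1],4) for u in (320,321,322)],'z58',[round(onz(T,[[u,206]],.058)[0][1],4) for u in (322,323,324,325,326)])
```

```text
194 [301 294 297 288 263 202 144  97  77  76  80  87  97  89  78  83  79  78
  75  82  69]
197 [322 307 314 305 263 188 204 236 188 109  81  78  81  79  84  76  78  77
  82  72  83]
200 [306 304 307 296 261 161 142 163 147 123 114 114  95  86  85 112 117 125
 117 120 117]
203 [298 302 306 295 253 157 141 179 201 204 196 185 159 111 118 187 237 246
 249 237 243]
206 [301 304 300 299 258 191 187 214 236 223 222 202 169 112 122 185 232 243
 248 246 238]
209 [290 295 291 294 256 198 221 252 249 232 214 214 167 110 104 154 169 186
 188 184 185]
212 [279 292 285 279 240 196 225 242 201 134  90  88  91  93  96 101  94  95
  92  91  90]
215 [290 275 285 276 246 195 218 243 208 133 101  96  93 100 102 104  86  92
  91  93  93]
218 [337 337 318 301 247 159 114 114 103 100  97 100  99  93 102  97 102  96
  94  91 103]
z25 [np.float64(-0.1229), np.float64(-0.1256), np.float64(-0.1283), np.float64(-0.1311)]
z0 [np.float64(-0.1274), np.float64(-0.1302), np.float64(-0.133)] z58 [np.float64(-0.1222), np.float64(-0.1248), np.float64(-0.1275), np.float64(-0.1301), np.float64(-0.1328)]
```

Run:
```python
from h import *
T=grab('top')
for c in blobs(T['img'],'grey'):
    M=cv2.moments(c);u=[M['m10']/M['m00'],M['m01']/M['m00']]
    if np.hypot(u[0]-170,u[1]-193)<10: print('wagon',onz(T,[u],.04))
    if 310<u[0]<390 and 190<u[1]<225: print('in slot',onz(T,[u],.049),cv2.minAreaRect((onz(T,c.reshape(-1,2),.049)[:,:2]*1000).astype(np.float32)))
o=manip.get_obs();print(o['time'],o['force'],o['tool_pos'])
print(manip.close_job())
```

```text
in slot [[ 0.6002 -0.2174  0.049 ]] ((600.5316162109375, -215.68980407714844), (135.30340576171875, 22.407188415527344), 89.20193481445312)
wagon [[0.6249 0.2824 0.04  ]]
34.2 [-0.3825  0.6623  0.3274] [0.6004 0.048  0.122 ]
the job is handed in; nothing more can be done
None
```

The coach is packed in the tray's pocket and the loaded tray is fully in the sleeve. I handed the job in at about 34 s; no verdict came back.

**What I did:**
- I turned the tray into line with the sleeve and set it down again.
- I gripped the coach across its width and lowered it into the pocket. It met the floor at the expected seated height, with no catching on the way in, and I let go with the tray still outside the sleeve.
- I lifted the loaded tray about 5 mm to clear the step at the mouth and slid it part-way in.
- I gripped it again near its outer end to slide it further, then pushed its end with closed fingers. It came to a hard stop at about 11 N.

**Last checks:**
- **Tray depth:** the top picture shows the tray's end flush with the mouth to about 1 mm. From the roof marks its centre is about 89 mm behind the mouth, give or take 2 mm. I did not find out whether the hard stop was the sleeve's back wall or the fingers meeting the mouth; either way the tray should be within the limit.
- **Coach:** the two camera readings of its centre along the sleeve differ by about 2 to 3 mm. The top view sees only the part of the roof that shows through the slot. It looks seated and square.
- **Wagon:** moved less than 1 mm by the pictures.
- **Bottle and jar:** both were standing in the last picture.
- **Robot:** it was clear of everything when I handed in.

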